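# Lay the parcels on their backs and scan their labels

### The job

Get the parcels ready for the courier: put whatever has been left on the plywood board into the oak tray, then tip every standing parcel over the board's near edge so that it lies flat on its back on the board, roughly square to it, label up, with its foot no more than a couple of centimetres short of the edge. Take the hand scanner and scan the lying parcels in the order of the courier's list, tallest parcel first and shortest last: point its window at the middle of the label from 5 to 12 cm away, not touching the parcel, and hold it still there for two seconds. Then stand the scanner back in its dock; leave the plant and the pen cup alone.

Things in the scene. Friction and masses are not known exactly. Their poses are not given: they have to be found in the camera images.
- board: fixed plywood board on the counter, 250 (x) x 500 (y) x 12 thick; may be turned a little. Origin: centre of its underside; its x points away from the robot, y along its length, z up
- board_edge (a point): middle of the board's near (robot-side) top edge, 12 mm above the counter, same axes as the board; this edge runs along y and stops a parcel's foot
- carton_tall: tallest cardboard parcel, 104 deep (x) x 112 wide x 210 high, 0.55 kg, too wide to grasp; absent in some runs. Stands on the counter 40 to 65 mm before the board's edge and slides easily until its foot meets it. Origin: centre of its underside; z up its height, x from the labelled front (towards robot) to the back. Laid on its back: x points down, z away from the robot
- carton_mid: middle-sized cardboard parcel, 100 deep (x) x 118 wide x 180 high, 0.5 kg, too wide to grasp; absent in some runs. Stands on the counter 40 to 65 mm before the board's edge and slides easily until its foot meets it. Origin: centre of its underside; z up its height, x from the labelled front (towards robot) to the back. Laid on its back: x points down, z away from the robot
- carton_short: shortest cardboard parcel, 98 deep (x) x 106 wide x 150 high, 0.4 kg, too wide to grasp; absent in some runs. Stands on the counter 40 to 65 mm before the board's edge and slides easily until its foot meets it. Origin: centre of its underside; z up its height, x from the labelled front (towards robot) to the back. Laid on its back: x points down, z away from the robot
- carton_tall_label (a point): centre of the white bar-code label (66 wide x 50 high) on the front of carton_tall, 130 mm above its underside and 12 mm to +y of its middle line; axes as carton_tall
- carton_mid_label (a point): centre of the white bar-code label (66 wide x 50 high) on the front of carton_mid, 110 mm above its underside and 15 mm to -y of its middle line; axes as carton_mid
- carton_short_label (a point): centre of the white bar-code label (66 wide x 50 high) on the front of carton_short, 90 mm above its underside and 10 mm to +y of its middle line; axes as carton_short
- scanner: cordless hand scanner, 122 high, 0.16 kg, standing nose down in its dock: a grey nose 48 (x) x 36 (y) x 30 high with the window underneath, above it a black grip 36 (x) x 28 (y) from 30 to 122 above the window. Origin: centre of the window on its underside; z up through the grip, so it looks along -z
- scanner_window (a point): centre of the scanner's window (same point and axes as scanner)
- dock: fixed light grey charging dock, 92 (x) x 78 (y) x 38 high, with a well open at the top, 60 (x) x 46 (y), its floor 10 above the counter; on one side of the board, the tray on the other. Origin: centre of its underside. The docked scanner stands on the well's floor with its axes along the dock's (or turned half round)
- tray: fixed open tray of dark oak, 210 (x) x 140 (y) x 32 high outside, walls and floor 4 thick. Origin: centre of its underside
- stapler: small grey and black stapler lying on the board, 100 long (x) x 32 wide (y, the base; its body above 10 mm is 26 wide) x 43 high, 0.16 kg. Origin: centre of its underside, z up. Absent in some runs
- tape: roll of brown parcel tape lying flat on the board, 60 across, 28 high, 0.06 kg. Origin: centre of its underside, z up. Absent in some runs
- plant: bystander: succulent in a white pot, 72 across, 120 high. Origin: centre of its underside
- pencup: bystander: dark pen cup, 68 across, 150 high with pens. Origin: centre of its underside
Not all that is in view belongs to the job. What is shaped like the stapler but blue or green is not meant.

How it is judged (in metres and radians):
On the way, in this order (a step that is already met when the one before it is completed fails the run):
1. the tallest parcel, on its back, is scanned: window 45 to 125 mm from the label, label centre within 18 mm of the line of sight, within 34 degrees of square-on, kept so for 1.5 s (angle between carton_tall's own x axis and vertical above 3.04 rad and x of carton_tall_label in the frame of scanner_window between -0.018 and 0.018 m and y of carton_tall_label in the frame of scanner_window between -0.018 and 0.018 m and z of carton_tall_label in the frame of scanner_window between -0.125 and -0.045 m and angle between the z axis of scanner and the x axis of carton_tall, either way round below 0.6 rad), for 1.5 s.
2. the middle-sized parcel, on its back, is scanned: window 45 to 125 mm from the label, label centre within 18 mm of the line of sight, within 34 degrees of square-on, kept so for 1.5 s (angle between carton_mid's own x axis and vertical above 3.04 rad and x of carton_mid_label in the frame of scanner_window between -0.018 and 0.018 m and y of carton_mid_label in the frame of scanner_window between -0.018 and 0.018 m and z of carton_mid_label in the frame of scanner_window between -0.125 and -0.045 m and angle between the z axis of scanner and the x axis of carton_mid, either way round below 0.6 rad), for 1.5 s.
3. the shortest parcel, on its back, is scanned: window 45 to 125 mm from the label, label centre within 18 mm of the line of sight, within 34 degrees of square-on, kept so for 1.5 s (angle between carton_short's own x axis and vertical above 3.04 rad and x of carton_short_label in the frame of scanner_window between -0.018 and 0.018 m and y of carton_short_label in the frame of scanner_window between -0.018 and 0.018 m and z of carton_short_label in the frame of scanner_window between -0.125 and -0.045 m and angle between the z axis of scanner and the x axis of carton_short, either way round below 0.6 rad), for 1.5 s.
At the end, for the whole second after the job is handed in: every parcel lies on its back on the board, label up (within 6 deg; square within 20 deg; foot at most 30 mm short of the near edge, head at most 30 mm past the far edge); stapler and tape are in the tray; scanner upright in its dock, within 12 mm of its middle; all at rest (angle between each of carton_tall, carton_mid, carton_short's own x axis and vertical above 3.04 rad and x of carton_tall in the frame of board_edge between -0.03 and 0.07 m and y of carton_tall in the frame of board_edge between -0.235 and 0.235 m and z of each of carton_tall, carton_mid, carton_short in the frame of board_edge below 0.06 m and angle between the z axis of each of carton_tall, carton_mid, carton_short and the x axis of board, either way round below 0.35 rad and linear speed of each of carton_tall, carton_mid, carton_short, stapler, tape, scanner below 0.02 m/s and x of carton_mid in the frame of board_edge between -0.03 and 0.1 m and y of carton_mid in the frame of board_edge between -0.235 and 0.235 m and x of carton_short in the frame of board_edge between -0.03 and 0.13 m and y of carton_short in the frame of board_edge between -0.235 and 0.235 m and x of stapler in the frame of tray between -0.1 and 0.1 m and y of stapler in the frame of tray between -0.066 and 0.066 m and z of each of stapler, tape in the frame of tray below 0.03 m and x of tape in the frame of tray between -0.1 and 0.1 m and y of tape in the frame of tray between -0.066 and 0.066 m and horizontal distance between scanner and dock below 0.012 m and z of scanner in the frame of dock below 0.016 m and angle between scanner's own z axis and vertical below 0.15 rad); the robot touches nothing.
It fails at once if the plant or the pen cup is shifted by more than 30 mm (distance of any of plant, pencup from where it was at the start of the episode above 0.03 m).
It fails at once if the scanner knocks against a parcel with more than 4 N (contact force between scanner and carton_tall above 4 N or contact force between scanner and carton_mid above 4 N or contact force between scanner and carton_short above 4 N).
Of carton_tall, carton_mid, carton_short only 2 to 3 are there at a start; the rules pass over those that are not, and their reading is None.
Of stapler, tape only 1 to 2 are there at a start; the rules pass over those that are not, and their reading is None.
At some moment in a run one of carton_tall, carton_mid, carton_short may be knocked a few centimetres aside while the robot is not near it.
It also fails if it takes over 210 s, if anything falls off the work surface, if the arm or the gripper's body presses on something with over 40 N, if the wrist force passes 120 N, or if a joint passes its speed limit or range.

### The arm

A 7-joint arm with a two-finger parallel gripper is mounted at the origin on the work surface. World frame = base frame: x ahead of the robot, y to its left, z up, the work surface at z = 0. Lengths are in mm, angles in rad, forces in N, time in s.
With the tool pointing down it reaches from about 400 to 875 mm from the base axis. Payload 4.4 kg.
Tool frame: the origin (TCP) lies midway between the tips of the shut fingers; the grasp point (between the pads) lies 19 mm behind it; z points along the fingers, y is the line along which they close (so a half turn about z gives the same grasp; the last joint's range is limited). The gripper opens to 85 mm and grips with 20 to 120 N. Pads are 22 mm wide; open, the fingers measure 114 mm over their backs; the gripper's body (76 mm by 85 mm) begins 54 mm behind the grasp point. The pads swing forward as they close: fully open they stand 13 mm farther back than shut.
Start: joints at [-1.235, 0.628, 0.038, 1.517, -0.027, 0.996, -0.02], TCP at [254.177, 598.257, 231.313] pointing down, gripper open.
Joint ranges: [-3.06, 3.06], [-0.37, 2.12], [-1.25, 1.32], [0.18, 2.47], [-1.1, 4.24], [0.23, 1.98], [-2.94, 2.94]. Speed limits (rad/s): [2.57, 2.57, 3.14, 3.14, 3.14, 3.14, 3.14].

### API

Orientations are given as [roll, pitch, yaw] about the fixed x, y, z axes, in that order (R = Rz(yaw) Ry(pitch) Rx(roll)).
In Python, from cell import read_state, get_image, finish_job gives the robot as it stands.
- The arm moves only by the tool send_rows, never from a script. Its argument "series" is a list of rows, each an object of numbers: "ax", "ay", "az": the turn, a rotation vector about the tool's x, y, z in rad; "dx", "dy", "dz": the shift along the tool's x, y, z in cm; "hand": the closure, from 0 (fully open) to 1 (shut). In form: [{"ax": .., "ay": .., "az": .., "dx": .., "dy": .., "dz": .., "hand": ..}, ...]. A call has 1 to 10 rows; each row is the pose to reach, as a shift and turn from the pose commanded when the call began, along the tool's axes at that moment; what a row does not reach only later rows make up. A row lasts 1/10 s, in which the tool goes at most 50 mm and 8.59 degrees, less where a joint would pass 70% of its speed; a pose out of reach is approached as far as the arm can. A call with a gripper value outside its range is refused whole. The fingers move at their own pace and stop on an object; the grip force is fixed at half the most. Time passes only in rows, so rows that repeat a pose let the fingers close. It gives the time, the measured TCP pose, the force, the opening and the grip force at its end, in the units of the state.
- read_state(): the state, without advancing time (a new reading comes with each control period).
- get_image(name): name is "scene" or "top" or "wrist"; returns a dict with "pixels" (420x560x3 uint8, red, green, blue), "mtx" (3x3 intrinsics, pixels), "R" (3x3) and "t" (3): a world point X has camera coordinates R X + t. Camera axes: x right, y down, z forward; pixel columns grow to the right and rows downward; lengths in mm; the calibration is good to about 2 mm. A picture is of the moment at which its call begins. There is no depth.
- finish_job(): hands the job in; it is judged then, once.
The state is a dict: "clock": time; "qpos": joint angles; "qd": joint speeds; "tau": joint torques, N m; "eef_pos": TCP position; "tool_rot": TCP orientation; "force": force on the tool from outside, world axes, zero at the start; "torque": the same for the moment, N m; "width": finger opening in mm; "gripper_force": force on a finger pad.
Only numpy, scipy, OpenCV 4.12 (cv2) and the standard library are available. Lean on these libraries where they do the work, as an engineer would, in place of code of your own. Each camera call takes 0.05 s, during which the arm holds its last target. There are 200 camera calls.

## Working session

There is one attempt and no reset: what is moved stays moved. The work goes in short steps, Python scripts to look and compute and a tool call to move; the robot and the scene stay as the last step left them, time stands still between calls to the robot, and variables do not carry over. Pictures are saved under pics/ and viewed, at most 14 in all, crops included, and the job is handed in when it is done.

Besides the shell and the picture viewer there is one more tool, called after "Call:" by a JSON object that holds its "api" and its "payload". send_rows: Moves the arm, as the interface text tells. Its arguments: {"type":"object","properties":{"series":{"type":"array","items":{"type":"object","properties":{"ax":{"type":"number"},"ay":{"type":"number"},"az":{"type":"number"},"dx":{"type":"number"},"dy":{"type":"number"},"dz":{"type":"number"},"hand":{"type":"number"}}}}},"required":["series"]}

```bash
mkdir -p pics; ls; python3 - <<'E'
from cell import *
import cv2,numpy as np
s=read_state();print({k:np.round(v,3) for k,v in s.items()})
for n in("top","scene"):
    im=get_image(n);cv2.imwrite(f"pics/{n}0.png",im["pixels"][...,::-1]);np.savez(f"{n}0.npz",**im)
    print(n,np.round(im["mtx"],1).tolist(),np.round(im["R"],3).tolist(),np.round(im["t"]).tolist())
E
```

```text
pics
{'clock': np.float64(0.0), 'qpos': array([-1.235,  0.629,  0.038,  1.518, -0.027,  0.996, -0.02 ]), 'qd': array([ 0.   , -0.   ,  0.002,  0.001,  0.001,  0.001, -0.   ]), 'tau': array([-0.0000e+00, -5.6341e+01,  1.2260e+00, -1.9344e+01,  1.1000e-02,
        1.1000e-02, -0.0000e+00]), 'eef_pos': array([253.925, 597.669, 230.403]), 'tool_rot': array([-3.14, -0.  ,  2.74]), 'force': array([-0.329, -0.084,  0.354]), 'torque': array([ 0.041,  0.039, -0.07 ]), 'gripper_force': np.float64(0.0), 'width': np.float64(85.585)}
top [[508.1, 0.0, 280.0], [0.0, 508.1, 204.3], [0.0, 0.0, 1.0]] [[0.012, -1.0, -0.019], [-0.98, -0.008, -0.198], [0.198, 0.021, -0.98]] [12.0, 552.0, 1455.0]
scene [[485.8, 0.0, 279.6], [0.0, 485.8, 208.5], [0.0, 0.0, 1.0]] [[0.5, 0.866, -0.016], [0.537, -0.325, -0.778], [-0.679, 0.381, -0.628]] [-288.0, -216.0, 1886.0]
```

View pics/top0.png

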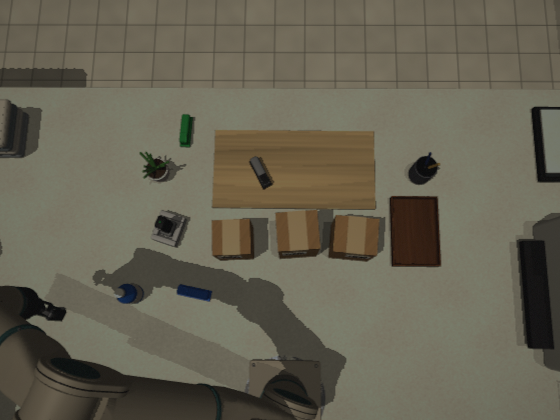

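View pics/scene0.png

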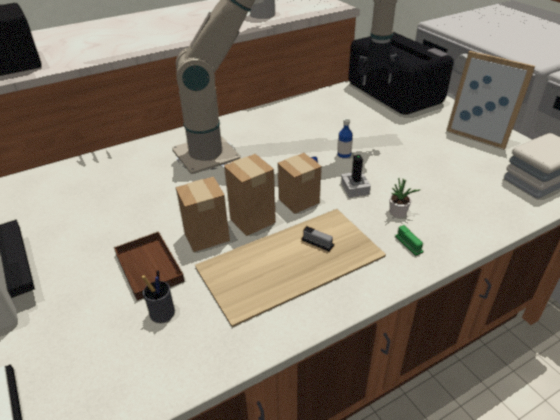

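The top view shows the board at (213–376, 131–208) and three parcels: short at (232, 238), tall at (297, 233) and mid at (355, 237). The dock and scanner are at (169, 227), the tray at (414, 231), the plant at (154, 166) and the pen cup at (424, 168).

Three things are stapler-shaped: grey/black at (261, 172) on the board, green at (186, 130), and blue at (194, 293). The grey/black one on the board fits the description. I see no tape. I'll check this in an enlarged crop and measure.

```bash
cat > h.py <<'E'
import numpy as np,cv2
from scipy.spatial.transform import Rotation as Ro
from cell import *
def ray(im,uv,z):
    uv=np.atleast_2d(np.asarray(uv,float)); d=np.c_[uv,np.ones(len(uv))]@np.linalg.inv(im["mtx"]).T@im["R"]
    c=-im["R"].T@im["t"]; return (c+d*((z-c[2])/d[:,2])[:,None])[:,:2]
def proj(im,X):
    p=(np.atleast_2d(X)@im["R"].T+im["t"])@im["mtx"].T; return p[:,:2]/p[:,2:]
def rectw(im,uv,z):
    "min-area rectangle, world, of contour pixels on plane z: centre, size, angle deg"
    (c,s,a)=cv2.minAreaRect(ray(im,uv,z).astype(np.float32)); return np.round(c,1),np.round(s,1),round(a,1)
def blob(mask,near):
    cs,_=cv2.findContours(mask.astype(np.uint8),cv2.RETR_EXTERNAL,cv2.CHAIN_APPROX_NONE)
    cs=[c[:,0] for c in cs if len(c)>15]; return min(cs,key=lambda c:np.hypot(*(c.mean(0)-near)))
def plan(pos,yaw=None,rpy=None):
    "shift (cm) and turn to a world TCP pose (tool down at yaw, or rpy)"
    s=read_state(); R=Ro.from_euler("xyz",s["tool_rot"]); T=Ro.from_euler("xyz",rpy if rpy is not None else [np.pi,0,yaw])
    print("plan",pos,"d",np.round(R.inv().apply(np.array(pos)-s["eef_pos"])/10,2),"a",np.round((R.inv()*T).as_rotvec(),3))
def st():
    s=read_state();print("t",round(float(s["clock"]),2),np.round(s["eef_pos"],1),np.round(s["tool_rot"],3),"F",np.round(s["force"],1),"w",round(float(s["width"]),1),round(float(s["gripper_force"]),1),"q",np.round(s["qpos"],2))
E
python3 - <<'E'
from h import *
im=dict(np.load("top0.npz"));px=im["pixels"]
cv2.imwrite("pics/crop0.png",cv2.resize(px[115:280,140:450,::-1],None,fx=2.58,fy=2.58,interpolation=cv2.INTER_CUBIC))
hsv=cv2.cvtColor(px,cv2.COLOR_RGB2HSV)
for n,p in dict(board=(300,150),tray=(414,231),tall=(297,220),mid=(355,225),short=(232,228),tape=(295,220),dock=(180,236),stap=(258,165),counter=(330,300)).items(): print(n,hsv[p[1],p[0]])
for n,uv,z in [("board",[(213,131),(374,131),(376,208),(212,207)],12),("tray",[(390,197),(438,197),(440,266),(391,266)],32),
 ("tall",[(276,212),(317,210),(319,247),(279,249)],210),("mid",[(334,215),(379,217),(378,250),(332,250)],180),("short",[(213,221),(251,219),(252,250),(214,250)],150),
 ("dock",[(160,210),(187,216),(177,245),(151,238)],38),("stap",[(250,158),(259,156),(271,184),(262,187)],40),("scan",[(166,225)],132),("plant",[(157,172)],40),("pen",[(424,170)],80)]:
    w=ray(im,uv,z);print(n,np.round(w).tolist(),np.round(w.mean(0)))
E
```

```text
board [ 18 116  99]
tray [ 10 154  53]
tall [ 19 105 122]
mid [ 19 103 119]
short [ 18 103 124]
tape [ 19 105 122]
dock [25 33 46]
stap [20 21 72]
counter [ 27  42 122]
board [[796.0, 233.0], [798.0, -274.0], [552.0, -274.0], [551.0, 226.0]] [674. -22.]
tray [[582.0, -314.0], [584.0, -458.0], [377.0, -453.0], [375.0, -310.0]] [ 479. -384.]
tall [[500.0, 24.0], [507.0, -84.0], [408.0, -89.0], [402.0, 15.0]] [454. -34.]
mid [[499.0, -132.0], [495.0, -253.0], [405.0, -248.0], [404.0, -126.0]] [ 451. -190.]
short [[484.0, 200.0], [491.0, 95.0], [405.0, 90.0], [404.0, 195.0]] [446. 145.]
dock [[535.0, 379.0], [518.0, 297.0], [430.0, 322.0], [450.0, 401.0]] [483. 350.]
stap [[699.0, 111.0], [706.0, 84.0], [618.0, 46.0], [608.0, 73.0]] [658.  78.]
scan [[475.0, 335.0]] [475. 335.]
plant [[653.0, 395.0]] [653. 395.]
pen [[654.0, -406.0]] [ 654. -406.]
```

View pics/crop0.png

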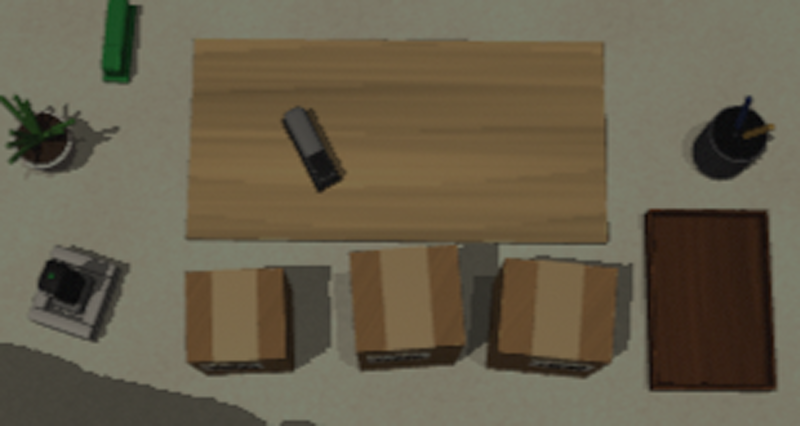

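The crop confirms it: the grey/black stapler on the board is the only loose item there, and there is no tape. I'll start with the stapler.

```bash
python3 - <<'E'
from h import *
plan([658,78,260],yaw=.385)
im=dict(np.load("top0.npz"));px=im["pixels"];hsv=cv2.cvtColor(px,cv2.COLOR_RGB2HSV)
m=np.zeros(px.shape[:2],bool);m[150:195,240:285]=True
m&=hsv[...,1]<75
c=blob(m,(261,172));print("stap",rectw(im,c,45),np.ptp(c,0))
E
```

```text
plan [658, 78, 260] d [-57.51 -32.04  -2.9 ] a [-1.000e-03  2.000e-03  2.355e+00]
stap (array([655.7,  79.6]), array([101.1,  28.5]), 26.9) [21 31]
```

Call:
{"api": "send_rows", "payload": {"series": [{"dx":-3,"dy":-2,"dz":-2.9,"az":0.15,"hand":0},{"dx":-12,"dy":-7,"dz":-2.9,"az":0.5,"hand":0},{"dx":-18,"dy":-10,"dz":-2.9,"az":0.7,"hand":0},{"dx":-24,"dy":-13,"dz":-2.9,"az":0.9,"hand":0},{"dx":-30,"dy":-17,"dz":-2.9,"az":1.1,"hand":0},{"dx":-36,"dy":-20,"dz":-2.9,"az":1.3,"hand":0},{"dx":-42,"dy":-23,"dz":-2.9,"az":1.5,"hand":0},{"dx":-48,"dy":-27,"dz":-2.9,"az":1.7,"hand":0},{"dx":-54,"dy":-30,"dz":-2.9,"az":1.9,"hand":0},{"dx":-57.5,"dy":-32,"dz":-2.9,"az":2.29,"hand":0}]}}

```text
invalid input at $.series[0]: expected keys ax, ay, az, dx, dy, dz, hand
```

```bash
python3 - <<'E'
from h import *
st();plan([656,79,120],yaw=.45)
E
```

```text
t 0.1 [253.9 597.7 230.5] [-3.14  0.    2.74] F [-0.7 -0.1 -0.1] w 85.8 0.0 q [-1.23  0.63  0.04  1.52 -0.03  1.   -0.02]
plan [656, 79, 120] d [-57.29 -32.    11.1 ] a [-1.00e-03  2.00e-03  2.29e+00]
```

Call:
{"api": "send_rows", "payload": {"series": [{"dx":-3,"dy":-2,"dz":-2.9,"ax":0,"ay":0,"az":0.15,"hand":0},{"dx":-12,"dy":-7,"dz":-2.9,"ax":0,"ay":0,"az":0.5,"hand":0},{"dx":-18,"dy":-10,"dz":-2.9,"ax":0,"ay":0,"az":0.7,"hand":0},{"dx":-24,"dy":-13,"dz":-2.9,"ax":0,"ay":0,"az":0.9,"hand":0},{"dx":-30,"dy":-17,"dz":-2.9,"ax":0,"ay":0,"az":1.1,"hand":0},{"dx":-36,"dy":-20,"dz":-2.9,"ax":0,"ay":0,"az":1.3,"hand":0},{"dx":-42,"dy":-23,"dz":-2.9,"ax":0,"ay":0,"az":1.5,"hand":0},{"dx":-48,"dy":-27,"dz":-2.9,"ax":0,"ay":0,"az":1.7,"hand":0},{"dx":-54,"dy":-30,"dz":-2.9,"ax":0,"ay":0,"az":1.9,"hand":0},{"dx":-57.5,"dy":-32,"dz":-2.9,"ax":0,"ay":0,"az":2.29,"hand":0}]}}

```text
clock: 1.1
eef_pos: [553.2, 213.1, 260.1]
tool_rot: [-3.141, 0.0, 1.234]
force: [0.4, 1.0, 0.2]
width: 85.5
gripper_force: 0.0
```

```bash
python3 - <<'E'
from h import *
st();plan([656,79,120],yaw=.45)
E
```

```text
t 1.1 [553.2 213.1 260.1] [-3.141  0.     1.234] F [0.4 1.  0.2] w 85.5 0.0 q [-0.71  0.55  0.47  1.66 -0.29  1.   -0.48]
plan [656, 79, 120] d [-9.26 14.15 14.01] a [-0.     0.     0.784]
```

Call:
{"api": "send_rows", "payload": {"series": [{"dx":-9.3,"dy":14.1,"dz":0,"ax":0,"ay":0,"az":0.784,"hand":0},{"dx":-9.3,"dy":14.1,"dz":0,"ax":0,"ay":0,"az":0.784,"hand":0},{"dx":-9.3,"dy":14.1,"dz":0,"ax":0,"ay":0,"az":0.784,"hand":0},{"dx":-9.3,"dy":14.1,"dz":0,"ax":0,"ay":0,"az":0.784,"hand":0},{"dx":-9.3,"dy":14.1,"dz":5,"ax":0,"ay":0,"az":0.784,"hand":0},{"dx":-9.3,"dy":14.1,"dz":9,"ax":0,"ay":0,"az":0.784,"hand":0},{"dx":-9.3,"dy":14.1,"dz":14,"ax":0,"ay":0,"az":0.784,"hand":0},{"dx":-9.3,"dy":14.1,"dz":14,"ax":0,"ay":0,"az":0.784,"hand":0},{"dx":-9.3,"dy":14.1,"dz":14,"ax":0,"ay":0,"az":0.784,"hand":0}]}}

```text
clock: 2.0
eef_pos: [655.4, 80.8, 120.3]
tool_rot: [-3.141, 0.002, 0.456]
force: [0.5, -1.0, 1.2]
width: 85.6
gripper_force: 0.0
```

```bash
python3 - <<'E'
from h import *
st();plan([656,79,22],yaw=.45)
im=get_image("wrist");cv2.imwrite("pics/wr1.png",im["pixels"][...,::-1])
E
```

```text
t 2.0 [655.4  80.8 120.3] [-3.141e+00  2.000e-03  4.560e-01] F [ 0.5 -1.   1.2] w 85.6 0.0 q [-0.48  0.84  0.58  1.59 -0.56  0.88 -0.81]
plan [656, 79, 22] d [-0.01  0.19  9.83] a [-0.     0.002  0.006]
```

View pics/wr1.png

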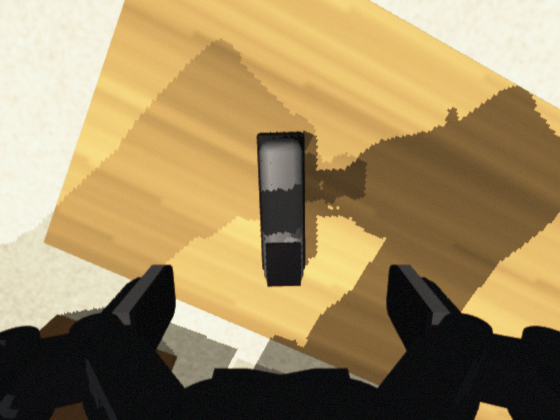

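The wrist view shows the stapler centred between the fingers at (282, 210) and aligned with them. I'll descend and grip.

Call:
{"api": "send_rows", "payload": {"series": [{"dx":0,"dy":0.1,"dz":5,"ax":0,"ay":0,"az":0,"hand":0},{"dx":0,"dy":0.1,"dz":8,"ax":0,"ay":0,"az":0,"hand":0},{"dx":0,"dy":0.1,"dz":9.8,"ax":0,"ay":0,"az":0,"hand":0},{"dx":0,"dy":0.1,"dz":9.8,"ax":0,"ay":0,"az":0,"hand":0},{"dx":0,"dy":0.1,"dz":9.8,"ax":0,"ay":0,"az":0,"hand":1},{"dx":0,"dy":0.1,"dz":9.8,"ax":0,"ay":0,"az":0,"hand":1},{"dx":0,"dy":0.1,"dz":9.8,"ax":0,"ay":0,"az":0,"hand":1},{"dx":0,"dy":0.1,"dz":9.8,"ax":0,"ay":0,"az":0,"hand":1},{"dx":0,"dy":0.1,"dz":9.8,"ax":0,"ay":0,"az":0,"hand":1},{"dx":0,"dy":0.1,"dz":9.8,"ax":0,"ay":0,"az":0,"hand":1}]}}

```text
clock: 3.05
eef_pos: [657.0, 80.2, 23.6]
tool_rot: [3.141, -0.002, 0.456]
force: [0.6, 0.7, 6.3]
width: 25.1
gripper_force: 61.1
```

Call:
{"api": "send_rows", "payload": {"series": [{"dx":0,"dy":0,"dz":0,"ax":0,"ay":0,"az":0,"hand":1},{"dx":0,"dy":0,"dz":-5,"ax":0,"ay":0,"az":0,"hand":1},{"dx":0,"dy":0,"dz":-10,"ax":0,"ay":0,"az":0,"hand":1},{"dx":0,"dy":0,"dz":-15,"ax":0,"ay":0,"az":0,"hand":1},{"dx":0,"dy":0,"dz":-20,"ax":0,"ay":0,"az":0,"hand":1},{"dx":0,"dy":0,"dz":-24,"ax":0,"ay":0,"az":0,"hand":1}]}}

```text
clock: 3.65
eef_pos: [656.2, 79.8, 265.4]
tool_rot: [3.141, -0.002, 0.456]
force: [0.5, 1.0, -2.4]
width: 25.3
gripper_force: 60.0
```

```bash
python3 - <<'E'
from h import *
st();plan([479,-384,260],yaw=0)
E
```

```text
t 3.65 [656.2  79.8 265.4] [ 3.141e+00 -2.000e-03  4.560e-01] F [ 0.5  1.  -2.4] w 25.3 60.0 q [-0.53  0.7   0.67  1.45 -0.45  1.15 -0.9 ]
plan [479, -384, 260] d [-36.32  33.86   0.5 ] a [ 0.    -0.002  0.456]
```

Call:
{"api": "send_rows", "payload": {"series": [{"dx":-4,"dy":3,"dz":0,"ax":0,"ay":0,"az":0,"hand":1},{"dx":-36.3,"dy":33.9,"dz":0,"ax":0,"ay":0,"az":0.456,"hand":1},{"dx":-36.3,"dy":33.9,"dz":0,"ax":0,"ay":0,"az":0.456,"hand":1},{"dx":-36.3,"dy":33.9,"dz":0,"ax":0,"ay":0,"az":0.456,"hand":1},{"dx":-36.3,"dy":33.9,"dz":0,"ax":0,"ay":0,"az":0.456,"hand":1},{"dx":-36.3,"dy":33.9,"dz":0,"ax":0,"ay":0,"az":0.456,"hand":1},{"dx":-36.3,"dy":33.9,"dz":0,"ax":0,"ay":0,"az":0.456,"hand":1},{"dx":-36.3,"dy":33.9,"dz":0,"ax":0,"ay":0,"az":0.456,"hand":1},{"dx":-36.3,"dy":33.9,"dz":0,"ax":0,"ay":0,"az":0.456,"hand":1},{"dx":-36.3,"dy":33.9,"dz":0,"ax":0,"ay":0,"az":0.456,"hand":1}]}}

```text
clock: 4.65
eef_pos: [477.9, -385.9, 262.2]
tool_rot: [-3.141, 0.0, -0.001]
force: [0.1, 0.2, -1.3]
width: 24.9
gripper_force: 60.1
```

```bash
python3 - <<'E'
from h import *
st();plan([479,-384,18],yaw=0)
E
```

```text
t 4.65 [ 477.9 -385.9  262.2] [-3.141e+00  0.000e+00 -1.000e-03] F [ 0.1  0.2 -1.3] w 24.9 60.1 q [ 0.19  0.65  0.76  1.6  -0.49  1.09 -0.49]
plan [479, -384, 18] d [ 0.12 -0.18 24.42] a [-0.     0.    -0.001]
```

Call:
{"api": "send_rows", "payload": {"series": [{"dx":0,"dy":0,"dz":5,"ax":0,"ay":0,"az":0,"hand":1},{"dx":0,"dy":-0.1,"dz":10,"ax":0,"ay":0,"az":0,"hand":1},{"dx":0,"dy":-0.1,"dz":15,"ax":0,"ay":0,"az":0,"hand":1},{"dx":0,"dy":-0.1,"dz":19,"ax":0,"ay":0,"az":0,"hand":1},{"dx":0,"dy":-0.1,"dz":22,"ax":0,"ay":0,"az":0,"hand":1},{"dx":0,"dy":-0.1,"dz":24.2,"ax":0,"ay":0,"az":0,"hand":1},{"dx":0,"dy":-0.1,"dz":24.3,"ax":0,"ay":0,"az":0,"hand":1},{"dx":0,"dy":-0.1,"dz":24.3,"ax":0,"ay":0,"az":0,"hand":0.45},{"dx":0,"dy":-0.1,"dz":24.3,"ax":0,"ay":0,"az":0,"hand":0.45},{"dx":0,"dy":-0.1,"dz":24.3,"ax":0,"ay":0,"az":0,"hand":0.45}]}}

```text
clock: 5.65
eef_pos: [479.8, -383.6, 20.5]
tool_rot: [3.14, -0.001, -0.0]
force: [0.6, -1.3, -0.4]
width: 46.9
gripper_force: 0.0
```

Call:
{"api": "send_rows", "payload": {"series": [{"dx":0,"dy":0,"dz":0,"ax":0,"ay":0,"az":0,"hand":0.45},{"dx":0,"dy":0,"dz":-4,"ax":0,"ay":0,"az":0,"hand":0.45},{"dx":0,"dy":0,"dz":-9,"ax":0,"ay":0,"az":0,"hand":1},{"dx":0,"dy":0,"dz":-14,"ax":0,"ay":0,"az":0,"hand":1},{"dx":0,"dy":0,"dz":-19,"ax":0,"ay":0,"az":0,"hand":1},{"dx":0,"dy":0,"dz":-24,"ax":0,"ay":0,"az":0,"hand":1},{"dx":0,"dy":0,"dz":-26,"ax":0,"ay":0,"az":0,"hand":1}]}}

```text
clock: 6.35
eef_pos: [480.2, -385.1, 285.2]
tool_rot: [3.136, -0.007, -0.001]
force: [-0.7, -0.7, -0.1]
width: -0.0
gripper_force: 0.0
```

```bash
python3 - <<'E'
from h import *
st()
im=get_image("top");cv2.imwrite("pics/top2.png",cv2.resize(im["pixels"][115:400,140:450,::-1],None,fx=2,fy=2));np.savez("top2.npz",**im)
px=im["pixels"];hsv=cv2.cvtColor(px,cv2.COLOR_RGB2HSV)
plan([360,-190,260],yaw=1.09)
plan([330,-190,160],rpy=[np.pi,-.5,0]) 
E
```

```text
t 6.35 [ 480.2 -385.1  285.2] [ 3.136e+00 -7.000e-03 -1.000e-03] F [-0.7 -0.7 -0.1] w -0.0 0.0 q [ 0.18  0.63  0.78  1.57 -0.48  1.13 -0.5 ]
plan [360, -190, 260] d [-12.11 -19.58   2.43] a [ 0.011 -0.004 -1.09 ]
plan [330, -190, 160] d [-15.19 -19.64  12.4 ] a [0.007 0.491 0.001]
```

View pics/top2.png

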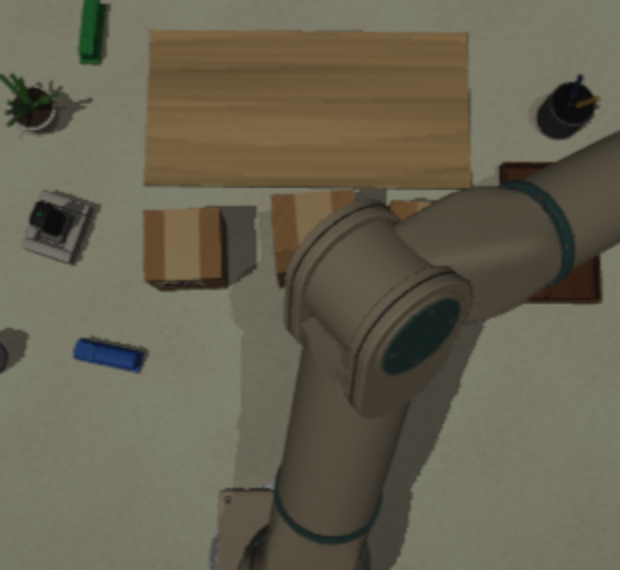

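The board is clear; the tray and part of the parcels are hidden under the arm. I'll tip the mid parcel first, moving behind it with the fingers half open and spread along y.

Call:
{"api": "send_rows", "payload": {"series": [{"dx":-4,"dy":-3,"dz":0,"ax":0,"ay":0,"az":0,"hand":0.4},{"dx":-8,"dy":-7,"dz":0,"ax":0,"ay":0,"az":0,"hand":0.4},{"dx":-12,"dy":-11,"dz":0,"ax":0,"ay":0,"az":0,"hand":0.4},{"dx":-12,"dy":-15,"dz":0,"ax":0,"ay":0,"az":0,"hand":0.4},{"dx":-12,"dy":-19.5,"dz":0,"ax":0,"ay":0,"az":0,"hand":0.4},{"dx":-12,"dy":-19.5,"dz":0,"ax":0,"ay":0,"az":0,"hand":0.4},{"dx":-12,"dy":-19.5,"dz":4,"ax":0,"ay":0,"az":0,"hand":0.4},{"dx":-12,"dy":-19.5,"dz":8,"ax":0,"ay":0,"az":0,"hand":0.4},{"dx":-12,"dy":-19.5,"dz":13,"ax":0,"ay":0,"az":0,"hand":0.4},{"dx":-12,"dy":-19.5,"dz":13,"ax":0,"ay":0,"az":0,"hand":0.4}]}}

```text
clock: 7.4
eef_pos: [355.9, -186.7, 145.4]
tool_rot: [-3.137, 0.01, -0.002]
force: [-0.5, 0.4, 0.3]
width: 50.8
gripper_force: 0.0
```

```bash
python3 - <<'E'
from h import *
st();plan([460,-190,155],yaw=0)
im=get_image("scene");cv2.imwrite("pics/sc3.png",im["pixels"][...,::-1])
E
```

```text
t 7.4 [ 355.9 -186.7  145.4] [-3.137e+00  1.000e-02 -2.000e-03] F [-0.5  0.4  0.3] w 50.8 0.0 q [-0.04  0.53  0.65  2.27 -0.63  0.54 -0.47]
plan [460, -190, 155] d [10.4   0.31 -1.06] a [-0.004  0.01  -0.002]
```

View pics/sc3.png

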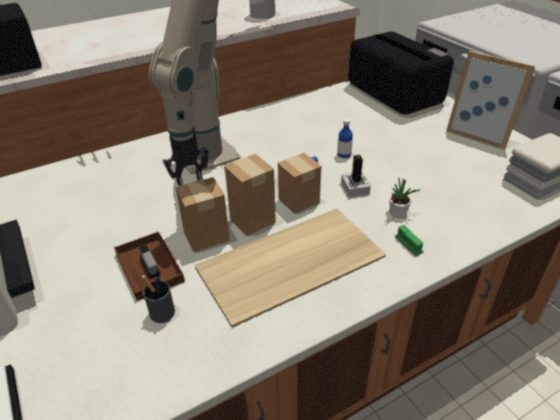

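The stapler sits in the tray at (150, 262), and the gripper is behind the mid parcel at (190, 170). I'll push gently to bring its foot to the edge.

Call:
{"api": "send_rows", "payload": {"series": [{"dx":1,"dy":0.3,"dz":-0.5,"ax":0,"ay":0,"az":0,"hand":0.4},{"dx":2,"dy":0.3,"dz":-0.5,"ax":0,"ay":0,"az":0,"hand":0.4},{"dx":3,"dy":0.3,"dz":-0.5,"ax":0,"ay":0,"az":0,"hand":0.4},{"dx":4,"dy":0.3,"dz":-0.5,"ax":0,"ay":0,"az":0,"hand":0.4},{"dx":4.8,"dy":0.3,"dz":-0.5,"ax":0,"ay":0,"az":0,"hand":0.4},{"dx":5.6,"dy":0.3,"dz":-0.5,"ax":0,"ay":0,"az":0,"hand":0.4},{"dx":6.4,"dy":0.3,"dz":-0.5,"ax":0,"ay":0,"az":0,"hand":0.4},{"dx":7.2,"dy":0.3,"dz":-0.5,"ax":0,"ay":0,"az":0,"hand":0.4},{"dx":8,"dy":0.3,"dz":-0.5,"ax":0,"ay":0,"az":0,"hand":0.4},{"dx":8,"dy":0.3,"dz":-0.5,"ax":0,"ay":0,"az":0,"hand":0.4}]}}

```text
clock: 8.45
eef_pos: [441.0, -191.1, 154.2]
tool_rot: [3.141, -0.001, 0.001]
force: [0.3, -0.2, 0.2]
width: 51.1
gripper_force: 0.0
```

```bash
python3 - <<'E'
from h import *
st()
im=get_image("scene");cv2.imwrite("pics/sc4.png",cv2.resize(im["pixels"][130:330,110:390,::-1],None,fx=2.5,fy=2.5))
E
```

```text
t 8.45 [ 441.  -191.1  154.2] [ 3.141e+00 -1.000e-03  1.000e-03] F [ 0.3 -0.2  0.2] w 51.1 0.0 q [-0.1   0.6   0.68  2.07 -0.61  0.67 -0.58]
```

View pics/sc4.png

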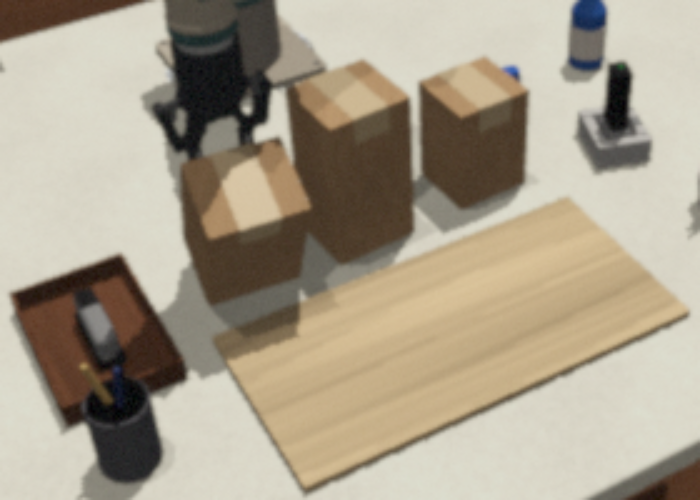

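```bash
python3 - <<'E'
from h import *
im=get_image("scene")
f=lambda p:(110+p[0]/2.5,130+p[1]/2.5)
for n,p,z in [("foot L",(213,302),0),("foot R",(301,276),0),("board corner",(218,338),12),("top back L",(208,238),180),("top back R",(309,207),180),("top front R",(276,141),180),("top front L",(182,172),180),("tall foot",(345,262),0)]:print(n,np.round(ray(im,f(p),z)[0]))
E
```

```text
foot L [ 491. -244.]
foot R [ 504. -133.]
board corner [ 562. -265.]
top back L [ 584. -264.]
top back R [ 593. -150.]
top front R [ 464. -131.]
top front L [ 463. -246.]
tall foot [509. -75.]
```

The foot is still at x≈500, so the box is tipping before it reaches the edge. It will land on its back anyway, and I can push it square up to the edge once it lies. I'll keep tipping.

Call:
{"api": "send_rows", "payload": {"series": [{"dx":1,"dy":0,"dz":0,"ax":0,"ay":0,"az":0,"hand":0.4},{"dx":2,"dy":0,"dz":0,"ax":0,"ay":0,"az":0,"hand":0.4},{"dx":3,"dy":0,"dz":0,"ax":0,"ay":0,"az":0,"hand":0.4},{"dx":4,"dy":0,"dz":0,"ax":0,"ay":0,"az":0,"hand":0.4},{"dx":5,"dy":0,"dz":0,"ax":0,"ay":0,"az":0,"hand":0.4},{"dx":6,"dy":0,"dz":0,"ax":0,"ay":0,"az":0,"hand":0.4},{"dx":6,"dy":0,"dz":0,"ax":0,"ay":0,"az":0,"hand":0.4},{"dx":6,"dy":0,"dz":0,"ax":0,"ay":0,"az":0,"hand":0.4},{"dx":6,"dy":0,"dz":0,"ax":0,"ay":0,"az":0,"hand":0.4}]}}

```text
clock: 9.45
eef_pos: [498.7, -191.2, 154.2]
tool_rot: [-3.141, 0.001, -0.001]
force: [0.7, -0.2, -0.2]
width: 51.6
gripper_force: 0.0
```

```bash
python3 - <<'E'
from h import *
st()
im=get_image("scene");cv2.imwrite("pics/sc5.png",cv2.resize(im["pixels"][130:330,110:390,::-1],None,fx=2.5,fy=2.5))
E
```

```text
t 9.45 [ 498.7 -191.2  154.2] [-3.141e+00  1.000e-03 -1.000e-03] F [ 0.7 -0.2 -0.2] w 51.6 0.0 q [-0.12  0.67  0.69  1.93 -0.61  0.76 -0.65]
```

View pics/sc5.png

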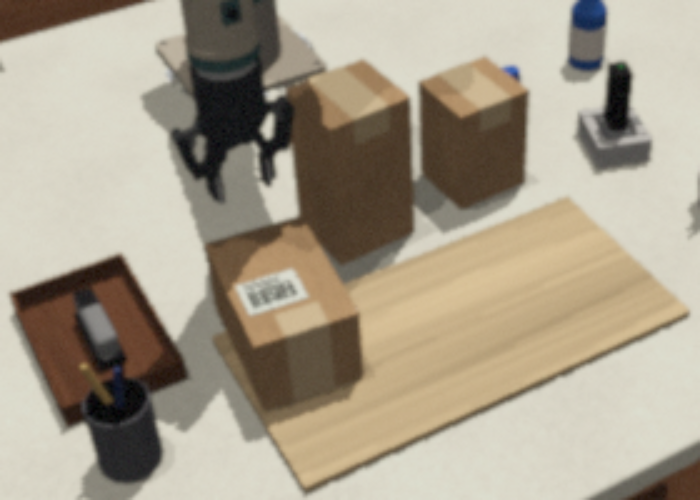

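The mid parcel lies on its back, with its label up at (270, 290) in the crop. Next I measure its foot and plan the push to the edge.

```bash
python3 - <<'E'
from h import *
im=get_image("scene")
f=lambda p:(110+p[0]/2.5,130+p[1]/2.5)
for n,p,z in [("foot L",(208,243),112),("foot R",(310,222),112),("head R",(360,318),112),("head L",(266,345),112),("label",(270,290),112)]:print(n,np.round(ray(im,f(p),z)[0]))
plan([430,-190,50],yaw=0)
E
```

```text
foot L [ 514. -245.]
foot R [ 541. -130.]
head R [ 710. -153.]
head L [ 695. -254.]
label [ 621. -217.]
plan [430, -190, 50] d [-6.88 -0.11 10.43] a [-0.     0.    -0.001]
```

Call:
{"api": "send_rows", "payload": {"series": [{"dx":-4,"dy":0,"dz":0,"ax":0,"ay":0,"az":0,"hand":0.3},{"dx":-7,"dy":0,"dz":2,"ax":0,"ay":0,"az":0,"hand":0.3},{"dx":-7,"dy":0,"dz":6,"ax":0,"ay":0,"az":0,"hand":0.3},{"dx":-7,"dy":0,"dz":10.4,"ax":0,"ay":0,"az":0,"hand":0.3},{"dx":-5,"dy":0,"dz":10.4,"ax":0,"ay":0,"az":0,"hand":0.3},{"dx":-2.5,"dy":0,"dz":10.4,"ax":0,"ay":0,"az":0,"hand":0.3},{"dx":-1,"dy":0,"dz":10.4,"ax":0,"ay":0,"az":0,"hand":0.3},{"dx":0.5,"dy":0,"dz":10.4,"ax":0,"ay":0,"az":0,"hand":0.3},{"dx":2,"dy":0,"dz":10.4,"ax":0,"ay":0,"az":0,"hand":0.3},{"dx":3,"dy":0,"dz":10.4,"ax":0,"ay":0,"az":0,"hand":0.3}]}}

```text
clock: 10.55
eef_pos: [529.1, -191.1, 50.2]
tool_rot: [-3.141, 0.001, -0.0]
force: [-2.3, -0.3, 0.7]
width: 60.1
gripper_force: 0.0
```

Call:
{"api": "send_rows", "payload": {"series": [{"dx":0.6,"dy":0,"dz":0,"ax":0,"ay":0,"az":0,"hand":0.3},{"dx":1.2,"dy":0,"dz":0,"ax":0,"ay":0,"az":0,"hand":0.3},{"dx":1.2,"dy":0,"dz":0,"ax":0,"ay":0,"az":0,"hand":0.3},{"dx":-2,"dy":0,"dz":0,"ax":0,"ay":0,"az":0,"hand":0.3},{"dx":-6,"dy":0,"dz":0,"ax":0,"ay":0,"az":0,"hand":0.3},{"dx":-10,"dy":0,"dz":-3,"ax":0,"ay":0,"az":0,"hand":0.3},{"dx":-14,"dy":0,"dz":-8,"ax":0,"ay":0,"az":0,"hand":0.3},{"dx":-16,"dy":0,"dz":-13,"ax":0,"ay":0,"az":0,"hand":0.3},{"dx":-18,"dy":0,"dz":-18,"ax":0,"ay":0,"az":0,"hand":0.3},{"dx":-18,"dy":0,"dz":-20,"ax":0,"ay":0,"az":0,"hand":0.3}]}}

```text
clock: 11.55
eef_pos: [347.3, -191.3, 252.1]
tool_rot: [-3.14, -0.001, -0.003]
force: [1.8, 1.6, -0.0]
width: 59.5
gripper_force: 0.0
```

```bash
python3 - <<'E'
from h import *
st()
im=get_image("scene");cv2.imwrite("pics/sc6.png",cv2.resize(im["pixels"][130:330,110:390,::-1],None,fx=2.5,fy=2.5))
plan([360,-34,250],yaw=0)
plan([360,-34,185],yaw=0)
E
```

```text
t 11.55 [ 347.3 -191.3  252.1] [-3.14e+00 -1.00e-03 -3.00e-03] F [ 1.8  1.6 -0. ] w 59.5 0.0 q [-0.26  0.34  0.92  2.16 -0.38  0.81 -0.67]
plan [360, -34, 250] d [  1.   -15.95   0.64] a [ 0.001 -0.009 -0.005]
plan [360, -34, 185] d [  0.95 -15.96   7.14] a [ 0.001 -0.009 -0.005]
```

View pics/sc6.png

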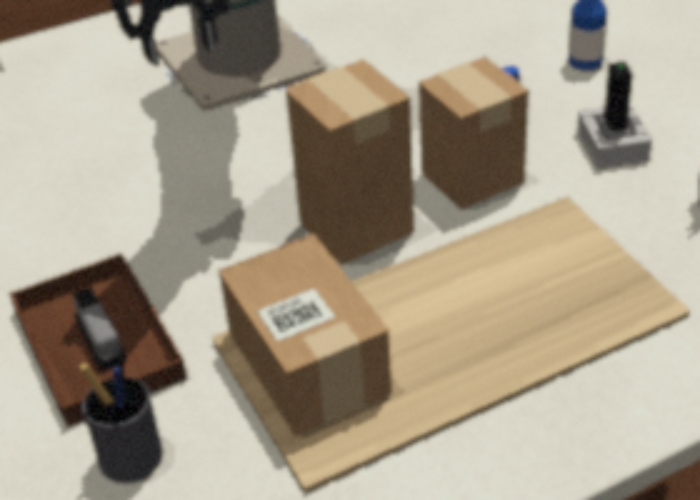

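The mid parcel now sits against the edge, nearly square, with its label at (295, 313). Next is the tall parcel.

Call:
{"api": "send_rows", "payload": {"series": [{"dx":0,"dy":-4,"dz":0,"ax":0,"ay":0,"az":0,"hand":0.3},{"dx":0,"dy":-8,"dz":0,"ax":0,"ay":0,"az":0,"hand":0.3},{"dx":0,"dy":-12,"dz":0,"ax":0,"ay":0,"az":0,"hand":0.3},{"dx":0.5,"dy":-15.7,"dz":0,"ax":0,"ay":0,"az":0,"hand":0.3},{"dx":0.9,"dy":-15.7,"dz":0,"ax":0,"ay":0,"az":0,"hand":0.3},{"dx":0.9,"dy":-15.7,"dz":4,"ax":0,"ay":0,"az":0,"hand":0.3},{"dx":0.9,"dy":-15.7,"dz":7.1,"ax":0,"ay":0,"az":0,"hand":0.3},{"dx":0.9,"dy":-15.7,"dz":7.1,"ax":0,"ay":0,"az":0,"hand":0.3}]}}

```text
clock: 12.4
eef_pos: [356.4, -34.6, 177.4]
tool_rot: [3.141, 0.006, -0.002]
force: [-1.1, -0.1, 1.0]
width: 60.0
gripper_force: 0.0
```

```bash
python3 - <<'E'
from h import *
st();plan([525,-35,182],yaw=0)
E
```

```text
t 12.4 [356.4 -34.6 177.4] [ 3.141e+00  6.000e-03 -2.000e-03] F [-1.1 -0.1  1. ] w 60.0 0.0 q [-0.55  0.43  0.78  2.34 -0.57  0.57 -0.9 ]
plan [525, -35, 182] d [16.86 -0.   -0.56] a [ 0.     0.006 -0.002]
```

Call:
{"api": "send_rows", "payload": {"series": [{"dx":1.5,"dy":0,"dz":-0.5,"ax":0,"ay":0,"az":0,"hand":0.3},{"dx":3,"dy":0,"dz":-0.5,"ax":0,"ay":0,"az":0,"hand":0.3},{"dx":4.2,"dy":0,"dz":-0.5,"ax":0,"ay":0,"az":0,"hand":0.3},{"dx":5.4,"dy":0,"dz":-0.5,"ax":0,"ay":0,"az":0,"hand":0.3},{"dx":6.6,"dy":0,"dz":-0.5,"ax":0,"ay":0,"az":0,"hand":0.3},{"dx":7.8,"dy":0,"dz":-0.5,"ax":0,"ay":0,"az":0,"hand":0.3},{"dx":9,"dy":0,"dz":-0.5,"ax":0,"ay":0,"az":0,"hand":0.3},{"dx":10.2,"dy":0,"dz":-0.5,"ax":0,"ay":0,"az":0,"hand":0.3},{"dx":11.4,"dy":0,"dz":-0.5,"ax":0,"ay":0,"az":0,"hand":0.3},{"dx":12.6,"dy":0,"dz":-0.5,"ax":0,"ay":0,"az":0,"hand":0.3}]}}

```text
clock: 13.4
eef_pos: [485.6, -34.2, 184.2]
tool_rot: [3.141, -0.0, -0.0]
force: [-0.4, 0.0, 0.2]
width: 59.7
gripper_force: 0.0
```

Call:
{"api": "send_rows", "payload": {"series": [{"dx":1.2,"dy":0,"dz":0,"ax":0,"ay":0,"az":0,"hand":0.3},{"dx":2.4,"dy":0,"dz":0,"ax":0,"ay":0,"az":0,"hand":0.3},{"dx":3.6,"dy":0,"dz":0,"ax":0,"ay":0,"az":0,"hand":0.3},{"dx":3.6,"dy":0,"dz":0,"ax":0,"ay":0,"az":0,"hand":0.3},{"dx":3.6,"dy":0,"dz":0,"ax":0,"ay":0,"az":0,"hand":0.3},{"dx":3.6,"dy":0,"dz":0,"ax":0,"ay":0,"az":0,"hand":0.3},{"dx":3.6,"dy":0,"dz":0,"ax":0,"ay":0,"az":0,"hand":0.3}]}}

```text
clock: 14.1
eef_pos: [519.9, -34.1, 184.3]
tool_rot: [-3.141, 0.0, -0.001]
force: [-0.0, 0.6, -0.1]
width: 59.7
gripper_force: 0.0
```

```bash
python3 - <<'E'
from h import *
st()
im=get_image("scene");cv2.imwrite("pics/sc7.png",cv2.resize(im["pixels"][130:330,110:390,::-1],None,fx=2.5,fy=2.5))
plan([430,-35,50],yaw=0)
E
```

```text
t 14.1 [519.9 -34.1 184.3] [-3.141e+00  0.000e+00 -1.000e-03] F [-0.   0.6 -0.1] w 59.7 0.0 q [-0.47  0.62  0.75  1.94 -0.58  0.81 -0.97]
plan [430, -35, 50] d [-8.99  0.1  13.44] a [-0.     0.    -0.001]
```

View pics/sc7.png

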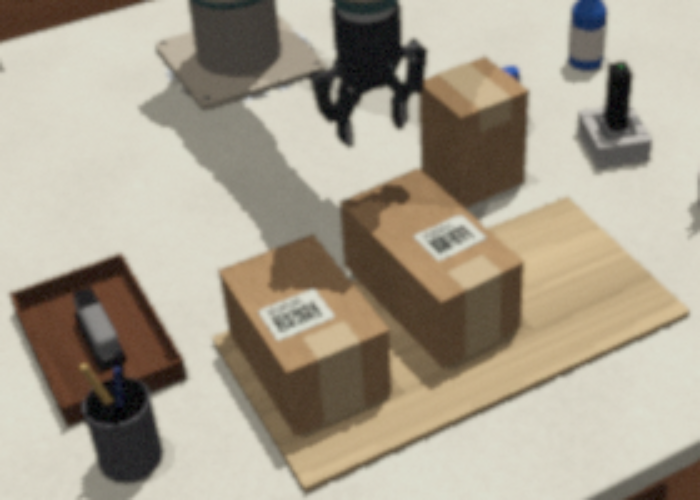

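The tall parcel lies on its back with its label at (450, 238). I'll push its foot to the edge the same way.

Call:
{"api": "send_rows", "payload": {"series": [{"dx":-4,"dy":0,"dz":0,"ax":0,"ay":0,"az":0,"hand":0.3},{"dx":-9,"dy":0,"dz":2,"ax":0,"ay":0,"az":0,"hand":0.3},{"dx":-9,"dy":0,"dz":7,"ax":0,"ay":0,"az":0,"hand":0.3},{"dx":-9,"dy":0,"dz":12,"ax":0,"ay":0,"az":0,"hand":0.3},{"dx":-8,"dy":0,"dz":13.3,"ax":0,"ay":0,"az":0,"hand":0.3},{"dx":-6,"dy":0,"dz":13.3,"ax":0,"ay":0,"az":0,"hand":0.3},{"dx":-4,"dy":0,"dz":13.3,"ax":0,"ay":0,"az":0,"hand":0.3},{"dx":-2.5,"dy":0,"dz":13.3,"ax":0,"ay":0,"az":0,"hand":0.3},{"dx":-1,"dy":0,"dz":13.3,"ax":0,"ay":0,"az":0,"hand":0.3},{"dx":0.5,"dy":0,"dz":13.3,"ax":0,"ay":0,"az":0,"hand":0.3}]}}

```text
clock: 15.15
eef_pos: [524.1, -33.6, 51.2]
tool_rot: [-3.14, 0.003, 0.0]
force: [-4.0, 0.3, 1.8]
width: 59.9
gripper_force: 0.0
```

Call:
{"api": "send_rows", "payload": {"series": [{"dx":0.8,"dy":0,"dz":0,"ax":0,"ay":0,"az":0,"hand":0.3},{"dx":1.7,"dy":0,"dz":0,"ax":0,"ay":0,"az":0,"hand":0.3},{"dx":1.7,"dy":0,"dz":0,"ax":0,"ay":0,"az":0,"hand":0.3},{"dx":-2,"dy":0,"dz":0,"ax":0,"ay":0,"az":0,"hand":0.3},{"dx":-6,"dy":0,"dz":0,"ax":0,"ay":0,"az":0,"hand":0.3},{"dx":-10,"dy":0,"dz":-3,"ax":0,"ay":0,"az":0,"hand":0.3},{"dx":-14,"dy":0,"dz":-7,"ax":0,"ay":0,"az":0,"hand":0.3},{"dx":-16.5,"dy":0,"dz":-11,"ax":0,"ay":0,"az":0,"hand":0.3},{"dx":-16.5,"dy":0,"dz":-15,"ax":0,"ay":0,"az":0,"hand":0.3},{"dx":-16.5,"dy":0,"dz":-15,"ax":0,"ay":0,"az":0,"hand":0.3}]}}

```text
clock: 16.15
eef_pos: [362.3, -34.3, 204.8]
tool_rot: [-3.14, -0.009, 0.0]
force: [0.5, 1.0, 0.1]
width: 59.6
gripper_force: 0.0
```

```bash
python3 - <<'E'
from h import *
st()
plan([360,145,200],yaw=0)
plan([360,145,125],yaw=0)
E
```

```text
t 16.15 [362.3 -34.3 204.8] [-3.14  -0.009  0.   ] F [0.5 1.  0.1] w 59.6 0.0 q [-0.63  0.38  0.88  2.3  -0.51  0.64 -0.94]
plan [360, 145, 200] d [ -0.23 -17.93   0.5 ] a [-0.001 -0.009  0.   ]
plan [360, 145, 125] d [ -0.3  -17.92   8.  ] a [-0.001 -0.009  0.   ]
```

Call:
{"api": "send_rows", "payload": {"series": [{"dx":0,"dy":-4,"dz":0,"ax":0,"ay":0,"az":0,"hand":0.3},{"dx":-0.2,"dy":-8,"dz":0,"ax":0,"ay":0,"az":0,"hand":0.3},{"dx":-0.2,"dy":-12,"dz":0,"ax":0,"ay":0,"az":0,"hand":0.3},{"dx":-0.2,"dy":-16,"dz":0,"ax":0,"ay":0,"az":0,"hand":0.3},{"dx":-0.2,"dy":-17.9,"dz":0,"ax":0,"ay":0,"az":0,"hand":0.3},{"dx":-0.2,"dy":-17.9,"dz":0,"ax":0,"ay":0,"az":0,"hand":0.3},{"dx":-0.2,"dy":-17.9,"dz":4,"ax":0,"ay":0,"az":0,"hand":0.3},{"dx":-0.2,"dy":-17.9,"dz":8,"ax":0,"ay":0,"az":0,"hand":0.3},{"dx":-0.2,"dy":-17.9,"dz":8,"ax":0,"ay":0,"az":0,"hand":0.3}]}}

```text
clock: 17.05
eef_pos: [355.7, 143.1, 118.5]
tool_rot: [3.139, 0.007, -0.003]
force: [-1.5, -0.3, 0.6]
width: 59.7
gripper_force: 0.0
```

```bash
python3 - <<'E'
from h import *
st();plan([500,145,125],yaw=0)
E
```

```text
t 17.05 [355.7 143.1 118.5] [ 3.139e+00  7.000e-03 -3.000e-03] F [-1.5 -0.3  0.6] w 59.7 0.0 q [-0.9   0.58  0.64  2.34 -0.81  0.47 -1.15]
plan [500, 145, 125] d [14.42 -0.23 -0.76] a [ 0.003  0.007 -0.003]
```

Call:
{"api": "send_rows", "payload": {"series": [{"dx":1.5,"dy":-0.2,"dz":-0.7,"ax":0,"ay":0,"az":0,"hand":0.3},{"dx":3,"dy":-0.2,"dz":-0.7,"ax":0,"ay":0,"az":0,"hand":0.3},{"dx":4.2,"dy":-0.2,"dz":-0.7,"ax":0,"ay":0,"az":0,"hand":0.3},{"dx":5.4,"dy":-0.2,"dz":-0.7,"ax":0,"ay":0,"az":0,"hand":0.3},{"dx":6.6,"dy":-0.2,"dz":-0.7,"ax":0,"ay":0,"az":0,"hand":0.3},{"dx":7.8,"dy":-0.2,"dz":-0.7,"ax":0,"ay":0,"az":0,"hand":0.3},{"dx":9,"dy":-0.2,"dz":-0.7,"ax":0,"ay":0,"az":0,"hand":0.3},{"dx":10.2,"dy":-0.2,"dz":-0.7,"ax":0,"ay":0,"az":0,"hand":0.3},{"dx":11.4,"dy":-0.2,"dz":-0.7,"ax":0,"ay":0,"az":0,"hand":0.3},{"dx":12.6,"dy":-0.2,"dz":-0.7,"ax":0,"ay":0,"az":0,"hand":0.3}]}}

```text
clock: 18.05
eef_pos: [485.6, 146.8, 128.2]
tool_rot: [3.141, -0.0, -0.0]
force: [0.2, 0.1, -0.0]
width: 60.2
gripper_force: 0.0
```

Call:
{"api": "send_rows", "payload": {"series": [{"dx":1,"dy":0,"dz":0,"ax":0,"ay":0,"az":0,"hand":0.3},{"dx":2,"dy":0,"dz":0,"ax":0,"ay":0,"az":0,"hand":0.3},{"dx":2,"dy":0,"dz":0,"ax":0,"ay":0,"az":0,"hand":0.3},{"dx":2,"dy":0,"dz":0,"ax":0,"ay":0,"az":0,"hand":0.3},{"dx":2,"dy":0,"dz":0,"ax":0,"ay":0,"az":0,"hand":0.3},{"dx":2,"dy":0,"dz":0,"ax":0,"ay":0,"az":0,"hand":0.3}]}}

```text
clock: 18.65
eef_pos: [503.8, 147.0, 128.3]
tool_rot: [-3.141, 0.001, -0.0]
force: [0.3, 0.1, 0.6]
width: 59.5
gripper_force: 0.0
```

```bash
python3 - <<'E'
from h import *
st()
im=get_image("scene");cv2.imwrite("pics/sc8.png",cv2.resize(im["pixels"][130:330,110:390,::-1],None,fx=2.5,fy=2.5))
plan([430,145,45],yaw=0)
E
```

```text
t 18.65 [503.8 147.  128.3] [-3.141e+00  1.000e-03 -0.000e+00] F [0.3 0.1 0.6] w 59.5 0.0 q [-0.79  0.71  0.71  1.98 -0.71  0.72 -1.21]
plan [430, 145, 45] d [-7.39  0.2   8.34] a [-0.  0. -0.]
```

View pics/sc8.png

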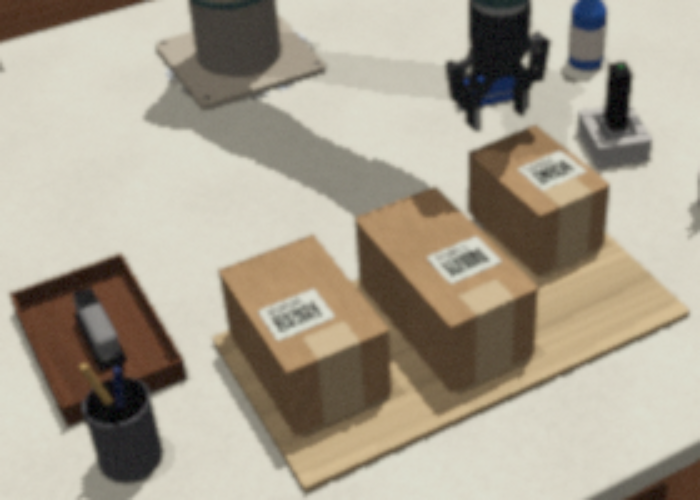

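All three lie label up: mid (295, 313), tall (463, 258) and short (551, 168) in the crop. Now I'll push the short parcel's foot to the edge.

Call:
{"api": "send_rows", "payload": {"series": [{"dx":-4,"dy":0.1,"dz":0,"ax":0,"ay":0,"az":0,"hand":0.3},{"dx":-7.5,"dy":0.1,"dz":2,"ax":0,"ay":0,"az":0,"hand":0.3},{"dx":-7.5,"dy":0.1,"dz":6,"ax":0,"ay":0,"az":0,"hand":0.3},{"dx":-7.5,"dy":0.1,"dz":8.2,"ax":0,"ay":0,"az":0,"hand":0.3},{"dx":-6,"dy":0.1,"dz":8.2,"ax":0,"ay":0,"az":0,"hand":0.3},{"dx":-4,"dy":0.1,"dz":8.2,"ax":0,"ay":0,"az":0,"hand":0.3},{"dx":-2,"dy":0.1,"dz":8.2,"ax":0,"ay":0,"az":0,"hand":0.3},{"dx":-0.5,"dy":0.1,"dz":8.2,"ax":0,"ay":0,"az":0,"hand":0.3},{"dx":1,"dy":0.1,"dz":8.2,"ax":0,"ay":0,"az":0,"hand":0.3},{"dx":2.2,"dy":0.1,"dz":8.2,"ax":0,"ay":0,"az":0,"hand":0.3}]}}

```text
clock: 19.7
eef_pos: [525.2, 146.2, 46.2]
tool_rot: [-3.141, 0.003, 0.0]
force: [-5.0, 0.1, 3.5]
width: 59.9
gripper_force: 0.0
```

Call:
{"api": "send_rows", "payload": {"series": [{"dx":0.8,"dy":0,"dz":0,"ax":0,"ay":0,"az":0,"hand":0.3},{"dx":1.5,"dy":0,"dz":0,"ax":0,"ay":0,"az":0,"hand":0.3},{"dx":1.5,"dy":0,"dz":0,"ax":0,"ay":0,"az":0,"hand":0.3},{"dx":-2,"dy":0,"dz":0,"ax":0,"ay":0,"az":0,"hand":0.3},{"dx":-6,"dy":0,"dz":0,"ax":0,"ay":0,"az":0,"hand":0.3},{"dx":-10,"dy":0,"dz":-4,"ax":0,"ay":0,"az":0,"hand":0},{"dx":-12,"dy":0,"dz":-9,"ax":0,"ay":0,"az":0,"hand":0},{"dx":-12,"dy":0,"dz":-14,"ax":0,"ay":0,"az":0,"hand":0},{"dx":-12,"dy":0,"dz":-19,"ax":0,"ay":0,"az":0,"hand":0},{"dx":-12,"dy":0,"dz":-22,"ax":0,"ay":0,"az":0,"hand":0}]}}

```text
clock: 20.7
eef_pos: [407.2, 145.7, 269.0]
tool_rot: [-3.14, -0.003, -0.001]
force: [0.8, 1.1, -1.0]
width: 85.8
gripper_force: 0.0
```

```bash
python3 - <<'E'
from h import *
st()
im=get_image("top");np.savez("top9.npz",**im)
c=cv2.resize(im["pixels"][110:280,130:450,::-1],None,fx=2.5,fy=2.5,interpolation=cv2.INTER_CUBIC)
d=dict(np.load("top0.npz"))["pixels"][195:260,135:205,::-1]
d=cv2.resize(d,None,fx=2.5*1.0,fy=2.5)
cv2.imwrite("pics/top9.png",np.vstack([c,np.pad(d,((0,0),(0,800-d.shape[1]),(0,0)))]))
s=get_image("scene");np.savez("sc9.npz",**s)
px=im["pixels"];hsv=cv2.cvtColor(px,cv2.COLOR_RGB2HSV)
for n,p in [("short",(245,215)),("tall",(300,200)),("board",(225,140))]:print(n,hsv[p[1],p[0]])
m=(hsv[...,1]<60)&(hsv[...,2]>110)&(np.indices(m.shape if 0 else hsv.shape[:2])[0]<225)
cs,_=cv2.findContours(m.astype(np.uint8),cv2.RETR_EXTERNAL,cv2.CHAIN_APPROX_NONE)
for c in cs:
    a=cv2.contourArea(c);x,y=c[:,0].mean(0)
    if 60<a<600 and 200<x<390: print("white",a,np.round([x,y],1),[rectw(im,c[:,0],z) for z in (112,)])
E
```

```text
t 20.7 [407.2 145.7 269. ] [-3.14e+00 -3.00e-03 -1.00e-03] F [ 0.8  1.1 -1. ] w 85.8 0.0 q [-1.13  0.41  1.01  2.06 -0.44  0.9  -1.45]
short [ 32  38 129]
tall [ 16 136  45]
board [ 18 116 114]
white 593.0 [253.9 215.2] [(array([505. ,  85.5]), array([ 43.4, 139.6]), 0.5)]
white 326.5 [229.8 168.4] [(array([645.9, 162.9]), array([45.1, 64.9]), 0.4)]
white 339.5 [358.1 162.7] [(array([ 665.4, -208.6]), array([63.8, 48.8]), 89.2)]
white 330.0 [291.  154.5] [(array([689.4, -14.1]), array([45.5, 64.3]), 0.4)]
white 577.5 [349.2  11.5] [(array([1150.3, -190.8]), array([78.5, 83.5]), 0.0)]
white 596.5 [319.4  11.1] [(array([1150.2,  -98.5]), array([78.6, 83.4]), 0.1)]
white 550.0 [230.5  11.9] [(array([1150.1,  178.6]), array([78.9, 82.4]), 0.1)]
white 551.5 [200.7  11.2] [(array([1150. ,  270.2]), array([79., 84.]), 0.1)]
```

View pics/top9.png

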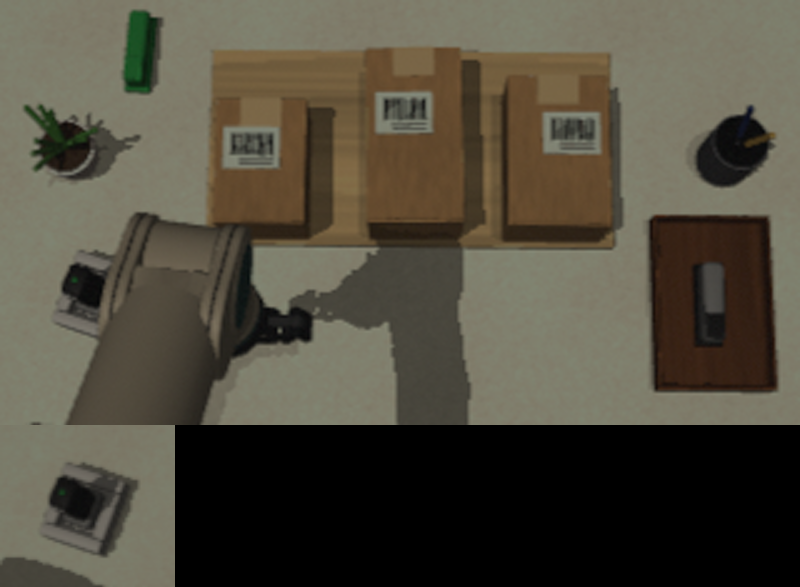

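All three parcels are lying square at the edge with their labels measured, and the stapler is in the tray. Next I go above the dock and look with the wrist camera.

```bash
python3 - <<'E'
from h import *
im=dict(np.load("top0.npz"));px=im["pixels"];hsv=cv2.cvtColor(px,cv2.COLOR_RGB2HSV)
sub=hsv[205:250,145:195]
print(sub[::3,::3,1]);print(sub[::3,::3,2])
plan([483,345,260],yaw=1.325)
E
```

```text
[[36 36 39 35 37 44 37 40 39 46 44 37 41 45 41 41 39]
 [37 35 39 37 39 41 37 41 42 41 43 44 39 41 41 41 35]
 [40 37 39 39 40 36 28 36 46 41 42 41 37 41 41 39 37]
 [39 35 41 40 41 34 29 28 28 28 32 42 41 38 35 39 37]
 [39 44 39 41 43 13  0 28 29 29 22 22 27 36 41 42 39]
 [44 41 39 41 23 62 22 21 22 32 26 29 29 26 38 41 39]
 [42 39 41 44 29 29 28 20  0 27 16 23 30 18 44 39 37]
 [40 39 39 36 20 16 20 55 20 28 19 27 27 24 44 41 39]
 [40 44 38 29 28 20 21 21 39 14 28 28 21 43 40 41 41]
 [38 37 37 28 28 19 18 18 17 18 26 28 37 43 37 37 38]
 [40 39 36 29 27 26 26 22 13 20 28 27 42 39 39 41 39]
 [38 38 31 29 29 28 29 32 26 30 27 31 41 37 39 39 39]
 [40 41 37 39 31 26 27 29 28 29 22 26 36 39 37 39 35]
 [37 37 38 39 37 38 37 31 26 26 27 38 38 37 39 41 43]
 [36 38 37 38 41 39 37 40 37 37 39 38 39 37 37 37 44]]
[[122 126 125 123 123 123 123 122 123 123 123 123 124 124 124 123 123]
 [123 124 125 125 123 123 123 124 122 123 124 123 123 123 124 123 124]
 [122 123 123 123 122 113 100  71  67  99 116 123 123 123 123 124 124]
 [123 124 123 122 123 104 115 111 108 101  64  66 100 120 123 123 125]
 [123 123 123 123  83  19  18  45  98  79  58  57  57  71  68 103 124]
 [123 123 123 123  22  29  23  12  23  48  40  53  96  49  61 107 124]
 [122 123 123  98  26  26  18  13  13  19  32  55  93  42  70 124 123]
 [121 123 123  91  25  32  13  14  13  27  27  57  75  43 104 123 125]
 [122 122 122 104  83  50  12  12  13  37  55 109  37  65 108 123 123]
 [122 123 123 110  81  53  69  29  30  28 107 102  41  72 124 123 126]
 [122 123 112 106  67  58  58  58  59  39 110  67  55 104 123 124 124]
 [122 122 108 115 114 110 106  72  60  95 114  41  69 123 123 123 124]
 [122 123 125 123  83  97 115 115 110 106  58  40 105 123 124 123 125]
 [124 123 122 123 124 122 123  82  98 116  47  61 107 125 123 123 124]
 [120 122 123 122 123 123 124 122 125 123  91 108 124 124 124 124 122]]
plan [483, 345, 260] d [  7.28 -19.84   1.24] a [ 0.003 -0.012 -1.325]
```

Call:
{"api": "send_rows", "payload": {"series": [{"dx":2,"dy":-3,"dz":0,"ax":0,"ay":0,"az":-0.12,"hand":0},{"dx":4,"dy":-6,"dz":0,"ax":0,"ay":0,"az":-0.27,"hand":0},{"dx":6,"dy":-9,"dz":0,"ax":0,"ay":0,"az":-0.42,"hand":0},{"dx":7.3,"dy":-12,"dz":0,"ax":0,"ay":0,"az":-0.57,"hand":0},{"dx":7.3,"dy":-15,"dz":0,"ax":0,"ay":0,"az":-0.72,"hand":0},{"dx":7.3,"dy":-18,"dz":0,"ax":0,"ay":0,"az":-0.87,"hand":0},{"dx":7.3,"dy":-19.8,"dz":0,"ax":0,"ay":0,"az":-1.02,"hand":0},{"dx":7.3,"dy":-19.8,"dz":0,"ax":0,"ay":0,"az":-1.17,"hand":0},{"dx":7.3,"dy":-19.8,"dz":0,"ax":0,"ay":0,"az":-1.325,"hand":0},{"dx":7.3,"dy":-19.8,"dz":0,"ax":0,"ay":0,"az":-1.325,"hand":0}]}}

```text
clock: 21.8
eef_pos: [479.5, 344.0, 265.7]
tool_rot: [-3.141, -0.001, 1.325]
force: [0.1, -0.3, -0.7]
width: 85.5
gripper_force: 0.0
```

```bash
python3 - <<'E'
from h import *
st()
im=get_image("wrist");np.savez("wr10.npz",**im);cv2.imwrite("pics/wr10.png",im["pixels"][...,::-1])
print(np.round(proj(im,[[483,345,132],[483,350,38]])))
E
```

```text
t 21.8 [479.5 344.  265.7] [-3.141e+00 -1.000e-03  1.325e+00] F [ 0.1 -0.3 -0.7] w 85.5 0.0 q [-1.    0.55  0.53  1.66 -0.32  1.02 -0.61]
[[284. 195.]
 [282. 170.]]
```

View pics/wr10.png

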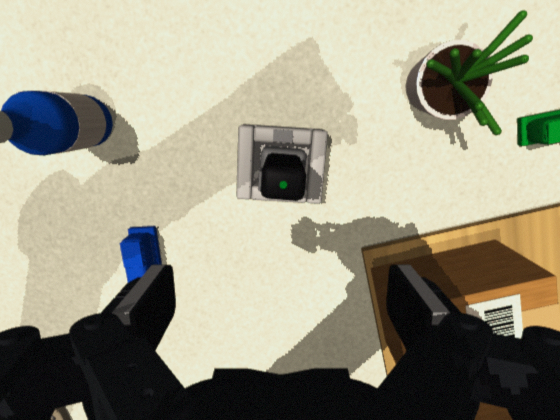

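The wrist view shows the dock at (238–328, 126–205) and the black grip top with its green LED at (283, 180), nearly aligned with the image axes. I'll measure it by mask.

```bash
python3 - <<'E'
from h import *
im=dict(np.load("wr10.npz"));px=im["pixels"];hsv=cv2.cvtColor(px,cv2.COLOR_RGB2HSV)
print("cam",np.round(-im["R"].T@im["t"]))
roi=np.zeros(px.shape[:2],bool);roi[110:215,225:340]=1
dk=cv2.morphologyEx((roi&(hsv[...,1]<24)&(hsv[...,2]>60)).astype(np.uint8),cv2.MORPH_OPEN,np.ones((3,3)))
c=blob(dk,(283,165));print("dock",np.ptp(c,0),c.min(0),rectw(im,c,38))
bk=roi&(hsv[...,2]<45);c=blob(bk,(283,180));print("grip",c.min(0),c.max(0),rectw(im,c,132))
print(hsv[184,255:315:4,2],hsv[140:205:4,283,2])
for q in [[(238,126),(328,131),(326,205),(238,198)]]:print(np.round(ray(im,q,38),1).tolist())
E
```

```text
cam [496. 409. 408.]
dock [6 3] [274 149] (array([482.8, 371.3]), array([3.1, 6.2]), 75.9)
grip [261 153] [305 199] (array([485.8, 360.1]), array([36.4, 34.8]), 75.1)
[ 78 107  14  27  28  23  60 110  46  22  18  20  16  55 100] [118  66  50  99   4  10   6  15  25  33  44 110  69  18  13 131 234]
[[450.5, 404.8], [538.0, 377.7], [519.6, 302.0], [429.9, 332.5]]
```

```bash
python3 - <<'E'
from h import *
w=dict(np.load("wr10.npz"));t=dict(np.load("top0.npz"))
def led(im,r):
    h=cv2.cvtColor(im["pixels"],cv2.COLOR_RGB2HSV);m=np.zeros(h.shape[:2],bool);m[r[1]:r[3],r[0]:r[2]]=1
    m&=(h[...,1]>110)&(h[...,0]>45)&(h[...,0]<85);v,u=np.nonzero(m);print(len(u));return np.array([u.mean(),v.mean()])
a,b=led(w,(255,145,312,205)),led(t,(155,210,180,235))
P=[i["mtx"]@np.c_[i["R"],i["t"]] for i in(w,t)]
X=cv2.triangulatePoints(P[0],P[1],a,b);print(a,b,"LED",(X[:3]/X[3]).ravel(),ray(w,a,132),ray(t,b,132))
plan([485,355,86],yaw=1.311)
E
```

```text
93
4
[283.8172043  178.49462366] [159.5 221.5] LED [485.99160251 356.49606595 122.73049746] [[485.95698674 358.3655712 ]] [[484.64859635 353.99162338]]
plan [485, 355, 86] d [ 1.21  0.26 17.98] a [-0.001 -0.001  0.011]
```

Call:
{"api": "send_rows", "payload": {"series": [{"dx":1.2,"dy":0.3,"dz":4,"ax":0,"ay":0,"az":0.014,"hand":0},{"dx":1.2,"dy":0.3,"dz":8,"ax":0,"ay":0,"az":0.014,"hand":0},{"dx":1.2,"dy":0.3,"dz":12,"ax":0,"ay":0,"az":0.014,"hand":0},{"dx":1.2,"dy":0.3,"dz":15,"ax":0,"ay":0,"az":0.014,"hand":0},{"dx":1.2,"dy":0.3,"dz":18,"ax":0,"ay":0,"az":0.014,"hand":0},{"dx":1.2,"dy":0.3,"dz":18,"ax":0,"ay":0,"az":0.014,"hand":0},{"dx":1.2,"dy":0.3,"dz":18,"ax":0,"ay":0,"az":0.014,"hand":0}]}}

```text
clock: 22.55
eef_pos: [485.6, 354.5, 86.3]
tool_rot: [3.141, 0.001, 1.308]
force: [-0.4, 0.2, 0.3]
width: 84.9
gripper_force: 0.0
```

```bash
python3 - <<'E'
from h import *
st()
im=get_image("wrist");px=im["pixels"];hsv=cv2.cvtColor(px,cv2.COLOR_RGB2HSV)
print(hsv[::35,::35,2])
E
```

```text
t 22.55 [485.6 354.5  86.3] [3.141e+00 1.000e-03 1.308e+00] F [-0.4  0.2  0.3] w 84.9 0.0 q [-0.92  0.78  0.41  1.79 -0.47  0.67 -0.52]
[[242 244 244 243 243 243 246 244 245 243 244 246 244 243 244 243]
 [243 243 244 244 243 244 245 244 242 230 244 245 244 243 235 223]
 [241 244 243 244 244 241 245 228 219 228 224 244 244 244 226 101]
 [243 243 244 244 244 225 230 223 222 227 230 243 244 245 244  80]
 [244 224 231 227 227 225 227 218 227 220 227 231 244 244 245 138]
 [ 93 229 227 229 231 221 195 203 128 197 185 227 244 244 243 244]
 [ 96 232 229 230 224 227 192 118 111  88 182 245 243 244 244 244]
 [227 223 231 228 226 244 186  14  10  11 107 142 241 244 243 244]
 [230 227 216 243  75 244 110  12   9  12 131 152  78 146 245 244]
 [226 216 244  14   9 243 243  12   9   5 148 142  11  19 244 244]
 [ 16  15  15  12  17 243 244   8   8  12 147 148  13  12  11  18]
 [ 13  13  17  18  22  15  14  16  17  14  18  15  11  11  16  15]]
```

Call:
{"api": "send_rows", "payload": {"series": [{"dx":0,"dy":0,"dz":0,"ax":0,"ay":0,"az":0,"hand":1},{"dx":0,"dy":0,"dz":0,"ax":0,"ay":0,"az":0,"hand":1},{"dx":0,"dy":0,"dz":0,"ax":0,"ay":0,"az":0,"hand":1},{"dx":0,"dy":0,"dz":0,"ax":0,"ay":0,"az":0,"hand":1},{"dx":0,"dy":0,"dz":0,"ax":0,"ay":0,"az":0,"hand":1},{"dx":0,"dy":0,"dz":0,"ax":0,"ay":0,"az":0,"hand":1}]}}

```text
clock: 23.2
eef_pos: [485.5, 355.2, 87.3]
tool_rot: [3.141, -0.001, 1.311]
force: [-1.9, -0.2, 5.7]
width: 36.0
gripper_force: 57.9
```

```bash
python3 - <<'E'
from h import *
st()
E
```

```text
t 23.2 [485.5 355.2  87.3] [ 3.141e+00 -1.000e-03  1.311e+00] F [-1.9 -0.2  5.7] w 36.0 57.9 q [-0.92  0.78  0.4   1.79 -0.47  0.67 -0.51]
```

Call:
{"api": "send_rows", "payload": {"series": [{"dx":0,"dy":0,"dz":-4,"ax":0,"ay":0,"az":0,"hand":1},{"dx":0,"dy":0,"dz":-8,"ax":0,"ay":0,"az":0,"hand":1},{"dx":0,"dy":0,"dz":-12,"ax":0,"ay":0,"az":0,"hand":1},{"dx":0,"dy":0,"dz":-16,"ax":0,"ay":0,"az":0,"hand":1},{"dx":0,"dy":0,"dz":-20,"ax":0,"ay":0,"az":0,"hand":1},{"dx":0,"dy":0,"dz":-20,"ax":0,"ay":0,"az":0,"hand":1}]}}

```text
clock: 23.8
eef_pos: [488.4, 355.9, 292.0]
tool_rot: [3.135, -0.008, 1.31]
force: [0.8, -0.1, -1.3]
width: 35.7
gripper_force: 59.3
```

```bash
cat >> h.py <<'E'
def labels():
    "white label centres seen by top and scene on z=112 (centre by minimum-area rectangle)"
    for n in("top","scene"):
        im=get_image(n);h=cv2.cvtColor(im["pixels"],cv2.COLOR_RGB2HSV)
        board=cv2.fillConvexPoly(np.zeros(h.shape[:2],np.uint8),proj(im,[[x,y,112] for x,y in((560,230),(800,230),(800,-280),(560,-280))]).astype(np.int32),1)
        m=(board>0)&(h[...,1]<60)&(h[...,2]>(110 if n=="top" else 120))
        cs,_=cv2.findContours(cv2.morphologyEx(m.astype(np.uint8),cv2.MORPH_CLOSE,np.ones((5,5))),cv2.RETR_EXTERNAL,cv2.CHAIN_APPROX_NONE)
        for c in cs:
            if cv2.contourArea(c)>100:
                r=rectw(im,c[:,0],112)
                if max(r[1])<90:print(n,*r)
E
python3 - <<'E'
from h import *
st();labels();plan([689,-14,275],yaw=1.311)
E
```

```text
t 23.8 [488.4 355.9 292. ] [ 3.135 -0.008  1.31 ] F [ 0.8 -0.1 -1.3] w 35.7 59.3 q [-1.02  0.55  0.55  1.59 -0.31  1.08 -0.64]
top [ 665.1 -208.6] [48.1 64.7] 0.4
top [689.4 -14.1] [45.5 64.3] 0.4
scene [ 667.3 -208.3] [53.6 68.6] 0.5
plan [689, -14, 275] d [-30.41  29.18   1.15] a [ 0.    -0.001 -0.   ]
```

Call:
{"api": "send_rows", "payload": {"series": [{"dx":-3,"dy":3,"dz":0,"ax":0,"ay":0,"az":0,"hand":1},{"dx":-6.5,"dy":6.3,"dz":0,"ax":0,"ay":0,"az":0,"hand":1},{"dx":-10,"dy":9.6,"dz":0,"ax":0,"ay":0,"az":0,"hand":1},{"dx":-13.5,"dy":12.9,"dz":0,"ax":0,"ay":0,"az":0,"hand":1},{"dx":-17,"dy":16.2,"dz":0,"ax":0,"ay":0,"az":0,"hand":1},{"dx":-20.5,"dy":19.5,"dz":0,"ax":0,"ay":0,"az":0,"hand":1},{"dx":-24,"dy":22.8,"dz":0,"ax":0,"ay":0,"az":0,"hand":1},{"dx":-27.5,"dy":26.2,"dz":0.5,"ax":0,"ay":0,"az":0,"hand":1},{"dx":-30.4,"dy":29.2,"dz":1,"ax":0,"ay":0,"az":0,"hand":1},{"dx":-30.4,"dy":29.2,"dz":1,"ax":0,"ay":0,"az":0,"hand":1}]}}

```text
clock: 24.9
eef_pos: [689.1, -23.4, 272.7]
tool_rot: [-3.139, 0.007, 1.301]
force: [-0.4, -0.3, -0.8]
width: 36.0
gripper_force: 59.3
```

```bash
python3 - <<'E'
from h import *
st();labels();plan([688.5,-14,275],yaw=1.311)
E
```

```text
t 24.9 [689.1 -23.4 272.7] [-3.139  0.007  1.301] F [-0.4 -0.3 -0.8] w 36.0 59.3 q [-0.28  0.71  0.52  1.34 -0.35  1.19 -0.  ]
top [ 665.4 -212.9] [54.8 49.1] 88.7
top [ 782.  -103.4] [34.2 79.8] 0.3
scene [ 667.2 -208.5] [67.8 54.3] 89.7
plan [688.5, -14, 275] d [ 0.14 -0.   -0.17] a [-0.005  0.001 -0.003]
```

Call:
{"api": "send_rows", "payload": {"series": [{"dx":0.1,"dy":0,"dz":0,"ax":0,"ay":0,"az":0,"hand":1},{"dx":0.1,"dy":0,"dz":0,"ax":0,"ay":0,"az":0,"hand":1},{"dx":0.1,"dy":0,"dz":0,"ax":0,"ay":0,"az":0,"hand":1},{"dx":0.1,"dy":0,"dz":0,"ax":0,"ay":0,"az":0,"hand":1},{"dx":0.1,"dy":0,"dz":0,"ax":0,"ay":0,"az":0,"hand":1},{"dx":0.1,"dy":0,"dz":0,"ax":0,"ay":0,"az":0,"hand":1},{"dx":0.1,"dy":0,"dz":0,"ax":0,"ay":0,"az":0,"hand":1},{"dx":0.1,"dy":0,"dz":0,"ax":0,"ay":0,"az":0,"hand":1},{"dx":0.1,"dy":0,"dz":0,"ax":0,"ay":0,"az":0,"hand":1},{"dx":0.1,"dy":0,"dz":0,"ax":0,"ay":0,"az":0,"hand":1}]}}

```text
clock: 26.0
eef_pos: [689.6, -13.2, 276.2]
tool_rot: [-3.141, -0.0, 1.311]
force: [0.0, -0.3, -1.7]
width: 35.9
gripper_force: 59.3
```

Call:
{"api": "send_rows", "payload": {"series": [{"dx":0,"dy":0,"dz":0,"ax":0,"ay":0,"az":0,"hand":1},{"dx":0,"dy":0,"dz":0,"ax":0,"ay":0,"az":0,"hand":1},{"dx":0,"dy":0,"dz":0,"ax":0,"ay":0,"az":0,"hand":1},{"dx":0,"dy":0,"dz":0,"ax":0,"ay":0,"az":0,"hand":1},{"dx":0,"dy":0,"dz":0,"ax":0,"ay":0,"az":0,"hand":1},{"dx":0,"dy":0,"dz":0,"ax":0,"ay":0,"az":0,"hand":1},{"dx":0,"dy":0,"dz":0,"ax":0,"ay":0,"az":0,"hand":1},{"dx":0,"dy":0,"dz":0,"ax":0,"ay":0,"az":0,"hand":1},{"dx":0,"dy":0,"dz":0,"ax":0,"ay":0,"az":0,"hand":1},{"dx":0,"dy":0,"dz":0,"ax":0,"ay":0,"az":0,"hand":1}]}}

```text
clock: 27.0
eef_pos: [689.6, -13.1, 276.3]
tool_rot: [-3.142, -0.0, 1.311]
force: [-0.5, 0.7, -1.0]
width: 35.9
gripper_force: 59.3
```

```bash
python3 - <<'E'
from h import *
# tall label visibility with wrist cam: project its supposed centre and measure white rect
im=get_image("wrist");h=cv2.cvtColor(im["pixels"],cv2.COLOR_RGB2HSV);m=((h[...,1]<45)&(h[...,2]>120)).astype(np.uint8)
cs,_=cv2.findContours(cv2.morphologyEx(m,cv2.MORPH_CLOSE,np.ones((7,7))),cv2.RETR_EXTERNAL,cv2.CHAIN_APPROX_NONE)
for c in cs:
    if cv2.contourArea(c)>1500:print("wrist",c[:,0].min(0),c[:,0].max(0),rectw(im,c[:,0],116))
print(proj(im,[688.5,-14,116]))
st();labels();plan([665.5,-208.5,272],yaw=1.311)
E
```

```text
wrist [241 149] [308 195] (array([687.4,  -2.8]), array([49.6, 42. ]), 1.1)
wrist [348   0] [559 376] (array([845.4, -77.9]), array([380.8, 157. ]), 86.9)
wrist [138   0] [210  39] (array([647.8, 143. ]), array([28.9, 49.6]), 90.0)
wrist [0 0] [154 303] (array([527.2,  47.4]), array([256.2, 132.2]), 63.2)
[[279.24456634 191.64447833]]
t 27.05 [689.6 -13.1 276.3] [-3.141  0.     1.311] F [-0.1  0.8 -1.4] w 36.2 59.3 q [-0.29  0.7   0.52  1.34 -0.35  1.19 -0.  ]
top [ 665.3 -211.5] [58.  48.8] 89.2
top [783.5 -93.1] [31.1 88.6] 0.3
scene [ 667.2 -208.5] [67.8 54.3] 89.8
plan [665.5, -208.5, 272] d [-19.5    2.69   0.43] a [ 0. -0. -0.]
```

The tall label is still where expected: the visible part gives a centre of about (687, −15), and the scanner was held over it for 2 s. Next is mid.

Call:
{"api": "send_rows", "payload": {"series": [{"dx":-3,"dy":0.5,"dz":0,"ax":0,"ay":0,"az":0,"hand":1},{"dx":-7,"dy":1,"dz":0,"ax":0,"ay":0,"az":0,"hand":1},{"dx":-11,"dy":1.5,"dz":0,"ax":0,"ay":0,"az":0,"hand":1},{"dx":-15,"dy":2.1,"dz":0.4,"ax":0,"ay":0,"az":0,"hand":1},{"dx":-18,"dy":2.5,"dz":0.4,"ax":0,"ay":0,"az":0,"hand":1},{"dx":-19.5,"dy":2.7,"dz":0.4,"ax":0,"ay":0,"az":0,"hand":1},{"dx":-19.5,"dy":2.7,"dz":0.4,"ax":0,"ay":0,"az":0,"hand":1},{"dx":-19.5,"dy":2.7,"dz":0.4,"ax":0,"ay":0,"az":0,"hand":1},{"dx":-19.5,"dy":2.7,"dz":0.4,"ax":0,"ay":0,"az":0,"hand":1},{"dx":-19.5,"dy":2.7,"dz":0.4,"ax":0,"ay":0,"az":0,"hand":1}]}}

```text
clock: 28.15
eef_pos: [666.3, -205.8, 272.2]
tool_rot: [-3.141, -0.001, 1.314]
force: [-0.1, 0.2, -0.8]
width: 36.0
gripper_force: 59.3
```

Call:
{"api": "send_rows", "payload": {"series": [{"dx":0,"dy":0,"dz":0,"ax":0,"ay":0,"az":0,"hand":1},{"dx":0,"dy":0,"dz":0,"ax":0,"ay":0,"az":0,"hand":1},{"dx":0,"dy":0,"dz":0,"ax":0,"ay":0,"az":0,"hand":1},{"dx":0,"dy":0,"dz":0,"ax":0,"ay":0,"az":0,"hand":1},{"dx":0,"dy":0,"dz":0,"ax":0,"ay":0,"az":0,"hand":1},{"dx":0,"dy":0,"dz":0,"ax":0,"ay":0,"az":0,"hand":1},{"dx":0,"dy":0,"dz":0,"ax":0,"ay":0,"az":0,"hand":1},{"dx":0,"dy":0,"dz":0,"ax":0,"ay":0,"az":0,"hand":1},{"dx":0,"dy":0,"dz":0,"ax":0,"ay":0,"az":0,"hand":1},{"dx":0,"dy":0,"dz":0,"ax":0,"ay":0,"az":0,"hand":1}]}}

```text
clock: 29.15
eef_pos: [665.5, -208.5, 272.3]
tool_rot: [-3.142, -0.0, 1.311]
force: [-0.3, 0.8, -1.1]
width: 35.7
gripper_force: 59.3
```

Call:
{"api": "send_rows", "payload": {"series": [{"dx":0,"dy":0,"dz":0,"ax":0,"ay":0,"az":0,"hand":1},{"dx":0,"dy":0,"dz":0,"ax":0,"ay":0,"az":0,"hand":1},{"dx":0,"dy":0,"dz":0,"ax":0,"ay":0,"az":0,"hand":1},{"dx":0,"dy":0,"dz":0,"ax":0,"ay":0,"az":0,"hand":1},{"dx":0,"dy":0,"dz":0,"ax":0,"ay":0,"az":0,"hand":1},{"dx":0,"dy":0,"dz":0,"ax":0,"ay":0,"az":0,"hand":1},{"dx":0,"dy":0,"dz":0,"ax":0,"ay":0,"az":0,"hand":1}]}}

```text
clock: 29.85
eef_pos: [665.5, -208.5, 272.3]
tool_rot: [-3.142, -0.0, 1.311]
force: [0.7, 0.5, -1.8]
width: 36.6
gripper_force: 59.3
```

```bash
python3 - <<'E'
from h import *
st();labels();plan([646,163,270],yaw=1.311)
im=get_image("wrist");h=cv2.cvtColor(im["pixels"],cv2.COLOR_RGB2HSV);m=((h[...,1]<45)&(h[...,2]>120)).astype(np.uint8)
cs,_=cv2.findContours(cv2.morphologyEx(m,cv2.MORPH_CLOSE,np.ones((7,7))),cv2.RETR_EXTERNAL,cv2.CHAIN_APPROX_NONE)
for c in cs:
    if cv2.contourArea(c)>1500:print("wrist",c[:,0].min(0),c[:,0].max(0),rectw(im,c[:,0],112))
E
```

```text
t 29.85 [ 665.5 -208.5  272.3] [-3.142 -0.     1.311] F [ 0.7  0.5 -1.8] w 36.6 59.3 q [ 0.    0.71  0.51  1.32 -0.35  1.19  0.28]
top [645.9 162.9] [45.1 64.9] 0.4
top [689.4 -14.1] [45.5 64.3] 0.4
scene [ 667.1 -208.4] [53.3 67.7] 0.5
plan [646, 163, 270] d [ 35.4  -11.44   0.23] a [-0. -0. -0.]
wrist [  0 239] [206 380] (array([ 448.1, -241.7]), array([252. , 109.8]), 14.1)
wrist [244 148] [310 194] (array([ 665.6, -197.4]), array([41.8, 49.4]), 90.0)
wrist [368   0] [559 369] (array([ 817.7, -269.2]), array([365.2, 164.8]), 86.9)
wrist [0 0] [161 236] (array([ 521.1, -111. ]), array([182.9, 131. ]), 63.2)
```

The mid label is unchanged and was held for about 2 s. Next is short.

Call:
{"api": "send_rows", "payload": {"series": [{"dx":3,"dy":-1,"dz":0,"ax":0,"ay":0,"az":0,"hand":1},{"dx":7,"dy":-2.3,"dz":0,"ax":0,"ay":0,"az":0,"hand":1},{"dx":11,"dy":-3.6,"dz":0,"ax":0,"ay":0,"az":0,"hand":1},{"dx":15,"dy":-4.9,"dz":0,"ax":0,"ay":0,"az":0,"hand":1},{"dx":19,"dy":-6.2,"dz":0,"ax":0,"ay":0,"az":0,"hand":1},{"dx":23,"dy":-7.5,"dz":0,"ax":0,"ay":0,"az":0,"hand":1},{"dx":27,"dy":-8.8,"dz":0,"ax":0,"ay":0,"az":0,"hand":1},{"dx":31,"dy":-10,"dz":0,"ax":0,"ay":0,"az":0,"hand":1},{"dx":34,"dy":-11,"dz":0.2,"ax":0,"ay":0,"az":0,"hand":1},{"dx":35.4,"dy":-11.4,"dz":0.2,"ax":0,"ay":0,"az":0,"hand":1}]}}

```text
clock: 31.0
eef_pos: [645.5, 168.0, 269.7]
tool_rot: [-3.14, -0.002, 1.316]
force: [-0.2, 0.3, -1.6]
width: 36.1
gripper_force: 59.3
```

Call:
{"api": "send_rows", "payload": {"series": [{"dx":0,"dy":0,"dz":0,"ax":0,"ay":0,"az":0,"hand":1},{"dx":0,"dy":0,"dz":0,"ax":0,"ay":0,"az":0,"hand":1},{"dx":0,"dy":0,"dz":0,"ax":0,"ay":0,"az":0,"hand":1},{"dx":0,"dy":0,"dz":0,"ax":0,"ay":0,"az":0,"hand":1},{"dx":0,"dy":0,"dz":0,"ax":0,"ay":0,"az":0,"hand":1},{"dx":0,"dy":0,"dz":0,"ax":0,"ay":0,"az":0,"hand":1},{"dx":0,"dy":0,"dz":0,"ax":0,"ay":0,"az":0,"hand":1},{"dx":0,"dy":0,"dz":0,"ax":0,"ay":0,"az":0,"hand":1},{"dx":0,"dy":0,"dz":0,"ax":0,"ay":0,"az":0,"hand":1},{"dx":0,"dy":0,"dz":0,"ax":0,"ay":0,"az":0,"hand":1}]}}

```text
clock: 32.0
eef_pos: [646.4, 163.0, 270.3]
tool_rot: [-3.142, 0.0, 1.311]
force: [-0.2, 0.1, -1.3]
width: 35.9
gripper_force: 59.4
```

Call:
{"api": "send_rows", "payload": {"series": [{"dx":0,"dy":0,"dz":0,"ax":0,"ay":0,"az":0,"hand":1},{"dx":0,"dy":0,"dz":0,"ax":0,"ay":0,"az":0,"hand":1},{"dx":0,"dy":0,"dz":0,"ax":0,"ay":0,"az":0,"hand":1},{"dx":0,"dy":0,"dz":0,"ax":0,"ay":0,"az":0,"hand":1},{"dx":0,"dy":0,"dz":0,"ax":0,"ay":0,"az":0,"hand":1},{"dx":0,"dy":0,"dz":0,"ax":0,"ay":0,"az":0,"hand":1},{"dx":0,"dy":0,"dz":0,"ax":0,"ay":0,"az":0,"hand":1},{"dx":0,"dy":0,"dz":0,"ax":0,"ay":0,"az":0,"hand":1},{"dx":0,"dy":0,"dz":0,"ax":0,"ay":0,"az":0,"hand":1},{"dx":0,"dy":0,"dz":0,"ax":0,"ay":0,"az":0,"hand":1}]}}

```text
clock: 33.0
eef_pos: [646.4, 162.9, 270.3]
tool_rot: [-3.142, -0.0, 1.311]
force: [0.6, -0.9, -1.2]
width: 35.9
gripper_force: 59.4
```

```bash
python3 - <<'E'
from h import *
st();labels();plan([485.5,355,290],yaw=1.311)
im=get_image("wrist");h=cv2.cvtColor(im["pixels"],cv2.COLOR_RGB2HSV);m=((h[...,1]<45)&(h[...,2]>120)).astype(np.uint8)
cs,_=cv2.findContours(cv2.morphologyEx(m,cv2.MORPH_CLOSE,np.ones((7,7))),cv2.RETR_EXTERNAL,cv2.CHAIN_APPROX_NONE)
for c in cs:
    if cv2.contourArea(c)>1500:print("wrist",c[:,0].min(0),c[:,0].max(0),rectw(im,c[:,0],110))
E
```

```text
t 33.0 [646.4 162.9 270.3] [-3.142 -0.     1.311] F [ 0.6 -0.9 -1.2] w 35.9 59.4 q [-0.58  0.67  0.53  1.43 -0.35  1.14 -0.26]
top [ 665.1 -208.7] [48.1 64.6] 0.4
scene [ 667.2 -208.2] [68.4 54.3] 89.7
plan [485.5, 355, 290] d [ 14.42 -20.49  -1.97] a [-0. -0. -0.]
wrist [243 147] [310 194] (array([646. , 174.2]), array([49.7, 42.2]), 0.0)
wrist [0 0] [559 379] (array([639.4, 140.1]), array([343.7, 568.3]), 75.1)
```

The short label was scanned too. I'll return the scanner to the dock.

Call:
{"api": "send_rows", "payload": {"series": [{"dx":2,"dy":-3,"dz":-2,"ax":0,"ay":0,"az":0,"hand":1},{"dx":5,"dy":-7,"dz":-2,"ax":0,"ay":0,"az":0,"hand":1},{"dx":7.5,"dy":-11,"dz":-2,"ax":0,"ay":0,"az":0,"hand":1},{"dx":10,"dy":-14.5,"dz":-2,"ax":0,"ay":0,"az":0,"hand":1},{"dx":12.5,"dy":-18,"dz":-2,"ax":0,"ay":0,"az":0,"hand":1},{"dx":14.4,"dy":-20.5,"dz":-2,"ax":0,"ay":0,"az":0,"hand":1},{"dx":14.4,"dy":-20.5,"dz":-2,"ax":0,"ay":0,"az":0,"hand":1},{"dx":14.4,"dy":-20.5,"dz":5,"ax":0,"ay":0,"az":0,"hand":1},{"dx":14.4,"dy":-20.5,"dz":10,"ax":0,"ay":0,"az":0,"hand":1},{"dx":14.4,"dy":-20.5,"dz":12,"ax":0,"ay":0,"az":0,"hand":1}]}}

```text
clock: 34.15
eef_pos: [485.0, 354.1, 148.3]
tool_rot: [-3.141, 0.001, 1.311]
force: [-0.7, -0.1, -2.4]
width: 35.8
gripper_force: 59.4
```

Call:
{"api": "send_rows", "payload": {"series": [{"dx":0,"dy":0,"dz":0,"ax":0,"ay":0,"az":0,"hand":1},{"dx":0,"dy":0,"dz":0,"ax":0,"ay":0,"az":0,"hand":1}]}}

```text
clock: 34.35
eef_pos: [486.3, 354.3, 150.9]
tool_rot: [3.141, 0.0, 1.31]
force: [0.1, 0.0, -1.2]
width: 36.2
gripper_force: 59.3
```

```bash
python3 - <<'E'
from h import *
st();plan([485.5,355.2,87.3],yaw=1.311)
E
```

```text
t 34.35 [486.3 354.3 150.9] [3.141 0.    1.31 ] F [ 0.1  0.  -1.2] w 36.2 59.3 q [-0.96  0.7   0.47  1.75 -0.42  0.8  -0.55]
plan [485.5, 355.2, 87.3] d [ 0.07 -0.1   6.36] a [ 0.001  0.    -0.001]
```

Call:
{"api": "send_rows", "payload": {"series": [{"dx":0.1,"dy":-0.1,"dz":1.5,"ax":0,"ay":0,"az":0,"hand":1},{"dx":0.1,"dy":-0.1,"dz":3,"ax":0,"ay":0,"az":0,"hand":1},{"dx":0.1,"dy":-0.1,"dz":4.2,"ax":0,"ay":0,"az":0,"hand":1},{"dx":0.1,"dy":-0.1,"dz":5.2,"ax":0,"ay":0,"az":0,"hand":1},{"dx":0.1,"dy":-0.1,"dz":6,"ax":0,"ay":0,"az":0,"hand":1},{"dx":0.1,"dy":-0.1,"dz":6.3,"ax":0,"ay":0,"az":0,"hand":1},{"dx":0.1,"dy":-0.1,"dz":6.3,"ax":0,"ay":0,"az":0,"hand":1},{"dx":0.1,"dy":-0.1,"dz":6.3,"ax":0,"ay":0,"az":0,"hand":1}]}}

```text
clock: 35.15
eef_pos: [484.9, 356.1, 87.4]
tool_rot: [3.141, -0.0, 1.311]
force: [-0.2, -1.3, -1.8]
width: 35.8
gripper_force: 59.5
```

```bash
python3 - <<'E'
from h import *
st()
E
```

```text
t 35.15 [484.9 356.1  87.4] [ 3.141 -0.     1.311] F [-0.2 -1.3 -1.8] w 35.8 59.5 q [-0.93  0.79  0.42  1.78 -0.48  0.67 -0.51]
```

Call:
{"api": "send_rows", "payload": {"series": [{"dx":0,"dy":0,"dz":0.1,"ax":0,"ay":0,"az":0,"hand":0.5},{"dx":0,"dy":0,"dz":0.1,"ax":0,"ay":0,"az":0,"hand":0},{"dx":0,"dy":0,"dz":0.1,"ax":0,"ay":0,"az":0,"hand":0},{"dx":0,"dy":0,"dz":0.1,"ax":0,"ay":0,"az":0,"hand":0},{"dx":0,"dy":0,"dz":0.1,"ax":0,"ay":0,"az":0,"hand":0},{"dx":0,"dy":0,"dz":-4,"ax":0,"ay":0,"az":0,"hand":0},{"dx":0,"dy":0,"dz":-8,"ax":0,"ay":0,"az":0,"hand":0},{"dx":0,"dy":0,"dz":-12,"ax":0,"ay":0,"az":0,"hand":0},{"dx":0,"dy":0,"dz":-16,"ax":0,"ay":0,"az":0,"hand":0},{"dx":0,"dy":0,"dz":-18,"ax":0,"ay":0,"az":0,"hand":0}]}}

```text
clock: 36.15
eef_pos: [486.1, 356.5, 271.2]
tool_rot: [3.138, -0.004, 1.311]
force: [1.0, 0.1, -0.2]
width: 85.5
gripper_force: 0.0
```

```bash
python3 - <<'E'
from h import *
import time
st();plan([400,430,300],yaw=1.311)
im=get_image("wrist");px=im["pixels"];hsv=cv2.cvtColor(px,cv2.COLOR_RGB2HSV)
roi=np.zeros(px.shape[:2],bool);roi[110:215,225:340]=1
c=blob(roi&(hsv[...,2]<45),(283,180));print("grip",rectw(im,c,132))
E
```

```text
t 36.15 [486.1 356.5 271.2] [ 3.138 -0.004  1.311] F [ 1.   0.1 -0.2] w 85.5 0.0 q [-1.02  0.57  0.55  1.62 -0.33  1.04 -0.63]
plan [400, 430, 300] d [  4.9 -10.2  -2.9] a [ 0.003 -0.004 -0.   ]
grip (array([486.3, 361.9]), array([38. , 34.3]), 74.1)
```

Call:
{"api": "send_rows", "payload": {"series": [{"dx":2,"dy":-3,"dz":-1,"ax":0,"ay":0,"az":0,"hand":0},{"dx":4,"dy":-6,"dz":-2,"ax":0,"ay":0,"az":0,"hand":0},{"dx":4.9,"dy":-9,"dz":-2.9,"ax":0,"ay":0,"az":0,"hand":0},{"dx":4.9,"dy":-10.2,"dz":-2.9,"ax":0,"ay":0,"az":0,"hand":0},{"dx":4.9,"dy":-10.2,"dz":-2.9,"ax":0,"ay":0,"az":0,"hand":0},{"dx":4.9,"dy":-10.2,"dz":-2.9,"ax":0,"ay":0,"az":0,"hand":0},{"dx":4.9,"dy":-10.2,"dz":-2.9,"ax":0,"ay":0,"az":0,"hand":0},{"dx":4.9,"dy":-10.2,"dz":-2.9,"ax":0,"ay":0,"az":0,"hand":0},{"dx":4.9,"dy":-10.2,"dz":-2.9,"ax":0,"ay":0,"az":0,"hand":0},{"dx":4.9,"dy":-10.2,"dz":-2.9,"ax":0,"ay":0,"az":0,"hand":0}]}}

```text
clock: 37.2
eef_pos: [399.1, 429.2, 296.2]
tool_rot: [3.141, 0.0, 1.31]
force: [-0.8, -0.0, -0.8]
width: 85.5
gripper_force: 0.0
```

```bash
python3 - <<'E'
from h import *
st();labels()
im=get_image("scene");cv2.imwrite("pics/final.png",cv2.resize(im["pixels"][130:330,110:430,::-1],None,fx=2.5,fy=2.5))
E
```

```text
t 37.2 [399.1 429.2 296.2] [3.141 0.    1.31 ] F [-0.8 -0.  -0.8] w 85.5 0.0 q [-1.23  0.52  0.57  1.63 -0.31  1.08 -0.83]
top [645.9 162.9] [45.1 64.9] 0.4
top [ 665.1 -208.7] [48.1 64.6] 0.4
top [689.4 -14.1] [45.5 64.3] 0.4
scene [ 667.2 -208.2] [68.4 54.3] 89.7
```

View pics/final.png

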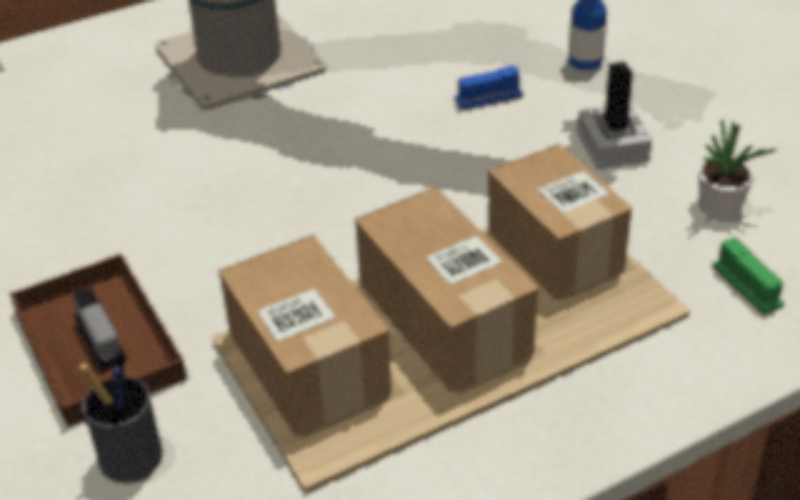

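The final view shows all three parcels lying square on the board with labels up at (295, 313), (463, 258) and (573, 191). The stapler is in the tray at (98, 330), the scanner stands upright in its dock at (618, 105), and the plant and pen cup have not moved. I'll hand the job in.

```bash
python3 -c "
from cell import *
print(finish_job())"
```

```text
the job is handed in; nothing more can be done
None
```

I handed the job in after about 37 s of robot time: the stapler is in the tray (there was no tape), all three parcels lie label up at the board's edge and were scanned tall, mid, short, and the scanner is back in its dock; the hand-in gave no verdict, so these results rest on my own camera checks.

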